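# Open the slide-lid vial box and set out the purple-capped vial

### The arm

A 7-joint arm with a two-finger parallel gripper is mounted at the origin on a cart in front of the work surface, level with it; the furniture and walls round the work are solid. World frame = base frame: x ahead of the robot, y to its left, z up, the work surface at z = 0. Lengths are in m, angles in rad, forces in N, time in s.
With the tool pointing down it reaches from about 0.4 to 0.875 m from the base axis. Payload 4.4 kg.
Tool frame: the origin (TCP) lies midway between the tips of the shut fingers; the grasp point (between the pads) lies arm.grasp_offset behind it (arm.grasp_offset is the distance from the TCP to the grasp point, in m); y points along the fingers, z is the direction in which the jaws open and shut, and the axes are right-handed (so a half turn about y gives the same grasp; the last joint's range is limited). The gripper opens to 85 mm and grips with 20 to 120 N. Pads are 22 mm wide; open, the fingers measure 114 mm over their backs; the gripper's body (76 mm by 85 mm) begins 54 mm behind the grasp point. The pads swing forward as they close: fully open they stand 13 mm farther back than shut.
Start: joints at [-1.272, 0.628, 0.038, 1.517, -0.027, 0.996, -0.02], TCP at [0.232, 0.607, 0.208] pointing down, gripper open.
Joint ranges: [-3.06, 3.06], [-0.37, 2.12], [-1.25, 1.32], [0.18, 2.47], [-1.1, 4.24], [0.23, 1.98], [-2.94, 2.94]. Speed limits (rad/s): [2.57, 2.57, 3.14, 3.14, 3.14, 3.14, 3.14].

### API

Orientations are given as a rotation vector (axis times angle).
In Python, from workcell import arm, cams, spotter gives the robot as it stands.
- The arm moves only by the tool send_rows, never from a script. Its argument "commands" is one flat list of numbers, 7 for each row, row after row: the opening in per cent of the stroke, from 0 (shut) to 100 (fully open), then the shift along the tool's x, y, z in cm, then the turn, a rotation vector about the tool's x, y, z in degrees. A call has 1 to 12 rows; each row is the pose to reach, as a shift and turn from the pose measured when the call began, along the tool's axes at that moment; what a row does not reach only later rows make up. A row lasts 1/8 s, in which the tool goes at most 62.5 mm and 10.7 degrees, less where a joint would pass 70% of its speed; a pose out of reach is approached as far as the arm can. A call with a gripper value outside its range is refused whole. The fingers move at their own pace and stop on an object; "squeeze" is the grip in N (left out, the last holds). Time passes only in rows, so rows that repeat a pose let the fingers close. It gives the time, the measured TCP pose, the force and the opening at its end, in the units of the state.
- arm.get_state(): the state, without advancing time (a new reading comes with each control period).
- cams.snapshot(name): name is "scene" or "top" or "wrist"; returns the picture (480x640x3 uint8, blue, green, red); there is no depth.
- cams.calibration(name): a dict with "fx", "fy", "cx", "cy" (pixels), "R" (3x3) and "t" (3): a world point X has camera coordinates R X + t; the wrist camera has in their place "T_tool_cam" (4x4, takes a point from camera to tool coordinates, whose origin is the TCP and whose axes are the tool frame's). Camera axes: x right, y down, z forward; pixel columns grow to the right and rows downward; lengths in m; the calibration is good to about 2 mm. A picture is of the moment at which its call begins: read the wrist's pose just before it. calibration takes no time and is no camera call.
- arm.job_done(): hands the job in, once; it reports no verdict.
Trained networks look in the newest picture that a camera, given by its name, has taken for a name from the list of things; names that differ only in an ending like _2 or _b are one class to them, and where a whole thing is asked for, a point or a joint stands for the part that bears it (a point fixed in the world has none). Each returns a list of dicts, best first, with "score" (0 to 1); they miss things now and then, are a little off and sometimes report something else, mostly with a low value. They report only what shows in the picture. A call takes as long as a camera call.
- spotter.find_in(camera, query): "point" ([column, row] in pixels, amid what is visible of it).
- spotter.trace(camera, query): "pixels" (480x640 bool, what is visible of it) and "point" ([column, row] in pixels, amid what is visible of it).
The state is a dict: "time_s": time; "qpos": joint angles; "qvel": joint speeds; "joint_efforts": joint torques, N m; "eef_pos": TCP position; "ee_rot": TCP orientation; "wrist_force": force on the tool from outside, world axes, zero at the start; "wrist_torque": the same for the moment, N m; "width": finger opening in m.
Only numpy, scipy, OpenCV 4.12 (cv2) and the standard library are available. Lean on these libraries where they do the work, as an engineer would, in place of code of your own. Each camera call takes 0.05 s, during which the arm holds its last target.

### The job

Open the sloping vial box: raise the low end of its blue lid over the end lip, slide the lid out of its grooves and lay it flat on the dark log book, underside down and clear of the pen. Then take the purple-capped vial out of the box and stand it upright in the free part of the grey tray. Do not drop the lid or the vial, and leave the teal-capped vial in the box and the sample cup, pen, tall bottle and timer where they are.

Things in the scene. Friction and masses are not known exactly. Their poses are not given: they have to be found in the camera images.
- vial_box: White box fixed on an easel, sloping 30 degrees, low end to the robot's left (varies). Origin: centre of the underside; x UP the slope, y across, z square to the lid (leans 30 degrees toward the low end). Outside 120 (x) x 124 (y) x 72 (z) mm, walls 5, side walls full height. Open-topped but for the lid, whose underside lies on inner ledges at z = 58; between the ledges 104 wide, inside length 110.
- box_lip (a point): Middle of the top of the low end wall (box frame x = -57.5, z = 64 mm), the lip, 5 mm thick. The shut lid's front edge lies just behind it, top 1 mm below it: the lid's front end must be raised over 6 mm to pass over.
- box_rail (a point): Mouth of the groove, midway between the two rails (box frame x = 8, y = 0, z = 68 mm). Over each side ledge, from x = 8 to 55, a rail 6 mm wide has its underside at z = 68: 5 mm play over the 5 mm lid, which can tip about its rear edge by some 0.11 rad (front end up 11 mm). Slid 46 mm or more down the slope the lid is free of the rails and lifts off.
- pocket_right (a point): Floor centre of one vial pocket (box frame x = 0, y = -28, z = 5 mm): square, 27 mm wide, 16 mm deep, holding a vial about square to the box floor (it leans up to 6 degrees further downhill). The insert's top round it is at box z = 21 mm.
- pocket_left (a point): The same for the other pocket (box frame x = 0, y = +28, z = 5 mm).
- lid: Loose blue sliding lid, a plate 107 (x) x 110 (y) x 5 mm, about 70 g (varies), origin at the centre of its underside, axes like the box's when shut (then at box frame x about 0, z = 58 mm). A grip bar stands on it across the lid, 12 mm thick (x), 46 mm long (y), from the plate's top to z = 29 mm, centred at x = -30 mm (toward the low end), y = 0.
- lid_bar (a point): Middle of the top of the lid's grip bar (lid frame x = -30, y = 0, z = 29 mm).
- lid_front (a point): Middle of the lower edge of the lid's front end, the end behind the lip (lid frame x = -53.5, y = 0, z = 0).
- lid_rear (a point): Middle of the lower edge of the lid's rear end (lid frame x = +53.5, y = 0, z = 0).
- purple_vial: Loose small white vial with a PURPLE screw cap, 25 mm across the body (up to 36 mm height, with a rounded shoulder), cap 21 mm across, 46 mm tall, about 30 g; origin at the centre of its foot, z up its axis. Starts in either pocket of the box, under the lid.
- teal_vial: The same vial with a TEAL cap, in the other pocket; to be left alone.
- cup_tray: Loose grey shallow tray, 70 (x) x 110 (y) x 16 mm high, walls and floor 3 mm thick, origin at the centre of its underside. Holds one sample cup; the vial goes to any free part of its floor.
- sample_cup: Loose white sample cup standing in the tray, 18 mm across, 25 mm tall, origin at the centre of its foot.
- log_book: Loose dark blue closed notebook lying flat, 210 (x) x 152 (y) mm, its cover 11 mm above the bench (spiral wire along one long edge to 14 mm), origin at the centre of its underside. The lid is laid on it.
- ball_pen: Loose black pen lying across the log book near its far (+x) end, 145 (y) x 12 mm, 9 mm thick, origin at its middle.
- tall_bottle: Loose white reagent bottle with white cap standing right of and in front of the box, 60 mm across, 128 mm tall, origin at the centre of its foot.
- bench_timer: Loose white timer lying on the bench in front of the box, 66 x 66 x 18 mm, origin at the centre of its underside.

How it is judged:
By the outcome, as a careful person would: the job done as asked, in the order asked, and still so for the second after the job is handed in, with the robot touching nothing.
It also fails if it takes over 50 s, if anything falls off the work surface, if the arm or the gripper's body presses on something with over 40 N, if the wrist force passes 120 N, or if a joint passes its speed limit or range.

## Working session

There is one attempt and no reset: what is moved stays moved. The work goes in short steps, Python scripts to look and compute and a tool call to move; the robot and the scene stay as the last step left them, time stands still between calls to the robot, and variables do not carry over. Pictures are saved under pics/ and viewed, and the job is handed in when it is done.

Besides the shell and the picture viewer there is one more tool, called after "Request:" by a JSON object that holds its "fn" and its "kwargs", one argument or row to a line. send_rows: Moves the arm, as the interface text tells. Its arguments: {"type":"object","properties":{"commands":{"type":"array","items":{"type":"number"}},"squeeze":{"type":"number"}},"required":["commands"]}

```bash
ls; mkdir -p pics; python3 - <<'E'
from workcell import arm,cams,spotter
import cv2,numpy as np
np.set_printoptions(precision=4,suppress=True)
print(arm.get_state(), arm.grasp_offset)
for n in("scene","top","wrist"):
    cv2.imwrite(f"pics/a_{n}.png",cams.snapshot(n)); print(n,cams.calibration(n))
E
```

```text
pics
{'time_s': 0.0, 'qpos': array([-1.2718,  0.6293,  0.0384,  1.5184, -0.027 ,  0.9963, -0.02  ]), 'qvel': array([ 0.0008,  0.0004, -0.0003,  0.0015,  0.0008,  0.0003, -0.0019]), 'joint_efforts': array([ -0.0001, -56.3394,   1.2265, -19.3435,   0.0111,   0.0108,
        -0.    ]), 'eef_pos': array([0.2316, 0.6066, 0.2071]), 'ee_rot': array([-1.5537,  0.2865, -0.286 ]), 'wrist_force': array([ 0.454 , -0.0049, -0.7092]), 'wrist_torque': array([-0.0144, -0.051 , -0.0348]), 'width': 0.08566042406597757} 0.0187
scene {'fx': 548.0059399462986, 'fy': 548.0059399462986, 'cx': 313.7837993764999, 'cy': 236.56404733166323, 'R': array([[ 0.7946, -0.6069, -0.0164],
       [-0.2677, -0.326 , -0.9067],
       [ 0.545 ,  0.7248, -0.4215]]), 't': array([-0.3619,  0.241 ,  0.985 ])}
top {'fx': 593.0677115678147, 'fy': 593.0677115678147, 'cx': 329.04784786143466, 'cy': 241.4265974741821, 'R': array([[-0.0055, -0.9999, -0.0097],
       [-0.9869,  0.007 , -0.1611],
       [ 0.1612,  0.0087, -0.9869]]), 't': array([0.0478, 0.4804, 1.2614])}
wrist {'fx': 356.4032944013893, 'fy': 356.4032944013893, 'cx': 311.60541684325256, 'cy': 239.76844058341177, 'T_tool_cam': array([[ 0.0009,  0.9534,  0.3018, -0.0769],
       [ 0.0007, -0.3018,  0.9534, -0.1665],
       [ 1.    , -0.0007, -0.0009, -0.0008],
       [ 0.    ,  0.    ,  0.    ,  1.    ]])}
```

View pics/a_scene.png

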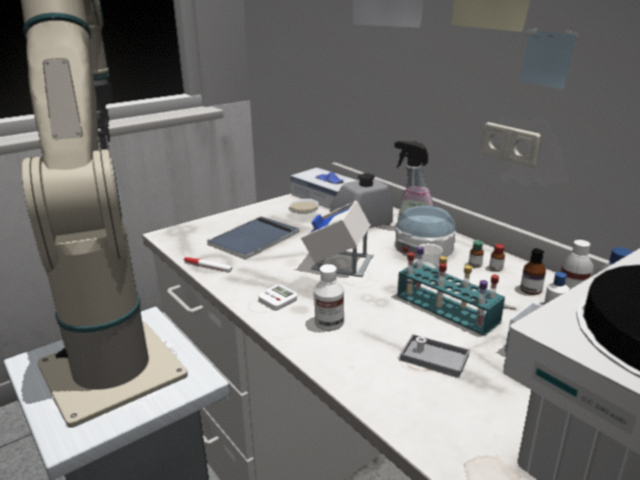

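View pics/a_top.png

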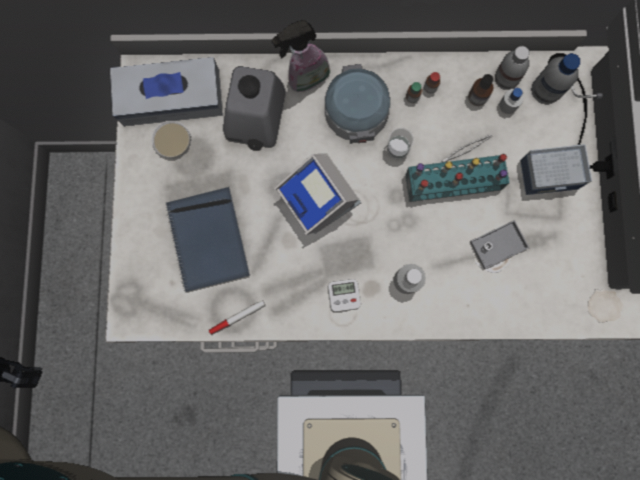

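View pics/a_wrist.png

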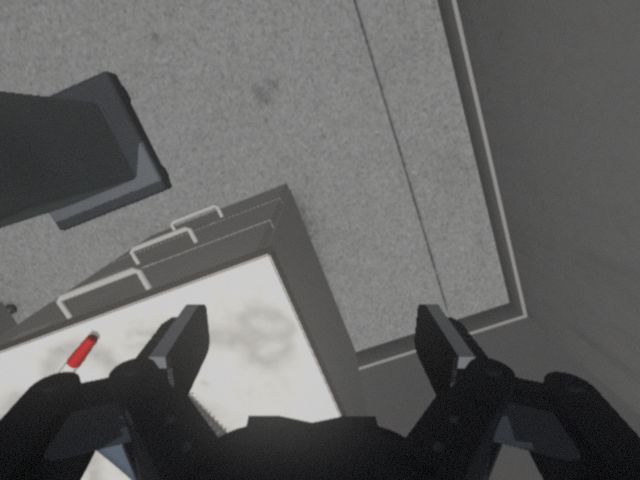

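```bash
cat > h.py <<'E'
from workcell import arm,cams,spotter
import cv2,numpy as np
from scipy.spatial.transform import Rotation as R
from scipy.optimize import least_squares
np.set_printoptions(precision=4,suppress=True)
def proj(c,X):
    X=np.atleast_2d(X); p=X@np.array(c['R']).T+np.array(c['t'])
    return np.c_[c['fx']*p[:,0]/p[:,2]+c['cx'],c['fy']*p[:,1]/p[:,2]+c['cy']]
def wcal(pos,rv):
    c=dict(cams.calibration('wrist')); T=np.eye(4);T[:3,:3]=R.from_rotvec(rv).as_matrix();T[:3,3]=pos
    M=np.linalg.inv(T@c['T_tool_cam']); c['R']=M[:3,:3]; c['t']=M[:3,3]; return c
def plane(c,px,z):
    d=np.array([(px[0]-c['cx'])/c['fx'],(px[1]-c['cy'])/c['fy'],1]); Rm=np.array(c['R'])
    d=Rm.T@d; o=-Rm.T@np.array(c['t']); return o+d*(z-o[2])/d[2]
def tri(cs,ps):
    A=[];b=[]
    f=lambda X: np.concatenate([proj(c,X)[0]-p for c,p in zip(cs,ps)])
    r=least_squares(f,[.5,.2,.1]); return r.x,np.abs(r.fun).max()
E
python3 - <<'E'
from h import *
cams.snapshot('top');cams.snapshot('scene')
for cam in('top','scene'):
  c=cams.calibration(cam)
  im=cv2.imread(f'pics/a_{cam}.png')
  for q in ['vial_box','lid','lid_bar','box_lip','lid_front','cup_tray','sample_cup','log_book','ball_pen','tall_bottle','bench_timer']:
    r=spotter.trace(cam,q) if q not in('lid_bar','box_lip','lid_front') else spotter.find_in(cam,q)
    if not r: print(cam,q,None);continue
    r=r[0]; s=''
    if 'pixels' in r:
      m=r['pixels'].astype(np.uint8); cnt=max(cv2.findContours(m,0,1)[0],key=cv2.contourArea)
      s=cv2.boxPoints(cv2.minAreaRect(cnt)).round(1).tolist()
      cv2.drawContours(im,[cnt],-1,(0,255,0),1)
    print(cam,q,round(r['score'],2),np.round(r['point'],1),s)
  cv2.imwrite(f'pics/b_{cam}.png',im)
t=cv2.imread('pics/a_top.png')[140:320,150:390];cv2.imwrite('pics/c_top.png',cv2.resize(t,None,fx=3.3,fy=3.3,interpolation=2))
t=cv2.imread('pics/a_scene.png')[180:340,200:400];cv2.imwrite('pics/c_scene.png',cv2.resize(t,None,fx=3.5,fy=3.5,interpolation=2))
E
```

```text
top vial_box 0.95 [335.3 183.2] [[270.8999938964844, 182.89999389648438], [322.8999938964844, 146.6999969482422], [361.1000061035156, 201.8000030517578], [309.1000061035156, 237.89999389648438]]
top lid 0.72 [310.4 194.9] [[276.29998779296875, 186.0], [314.5, 159.3000030517578], [345.5, 203.60000610351562], [307.29998779296875, 230.3000030517578]]
top lid_bar 0.89 [308.2 192.4] 
top box_lip 0.61 [335.  186.2] 
top lid_front 0.85 [312.2 193.6] 
top cup_tray 0.86 [501.  241.2] [[469.70001220703125, 240.3000030517578], [514.5, 218.89999389648438], [528.4000244140625, 247.89999389648438], [483.6000061035156, 269.29998779296875]]
top sample_cup 0.55 [483.9 246.2] [[481.5, 246.5], [488.0, 240.0], [493.5, 245.5], [487.0, 252.0]]
top log_book 0.82 [209.8 240. ] [[163.8000030517578, 201.0], [229.89999389648438, 186.10000610351562], [250.39999389648438, 277.0], [184.1999969482422, 291.8999938964844]]
top ball_pen 0.73 [312.  194.1] [[276.70001220703125, 188.3000030517578], [313.70001220703125, 160.0], [345.20001220703125, 201.10000610351562], [308.1000061035156, 229.39999389648438]]
top tall_b
[... 988 characters left out ...]
6, 378.70001220703125]]
scene log_book 0.94 [249.3 235.5] [[206.39999389648438, 239.39999389648438], [287.1000061035156, 204.10000610351562], [300.6000061035156, 235.0], [219.89999389648438, 270.29998779296875]]
scene ball_pen 0.45 [343.4 238.2] [[295.1000061035156, 223.60000610351562], [359.0, 199.3000030517578], [384.3999938964844, 266.29998779296875], [320.6000061035156, 290.6000061035156]]
scene tall_bottle 0.89 [328.6 301.7] [[312.0, 265.0], [343.0, 265.0], [343.0, 329.0], [312.0, 329.0]]
scene bench_timer 0.61 [276.5 296.7] [[256.20001220703125, 294.3999938964844], [288.20001220703125, 278.3999938964844], [298.6000061035156, 299.20001220703125], [266.6000061035156, 315.20001220703125]]
```

View pics/c_top.png

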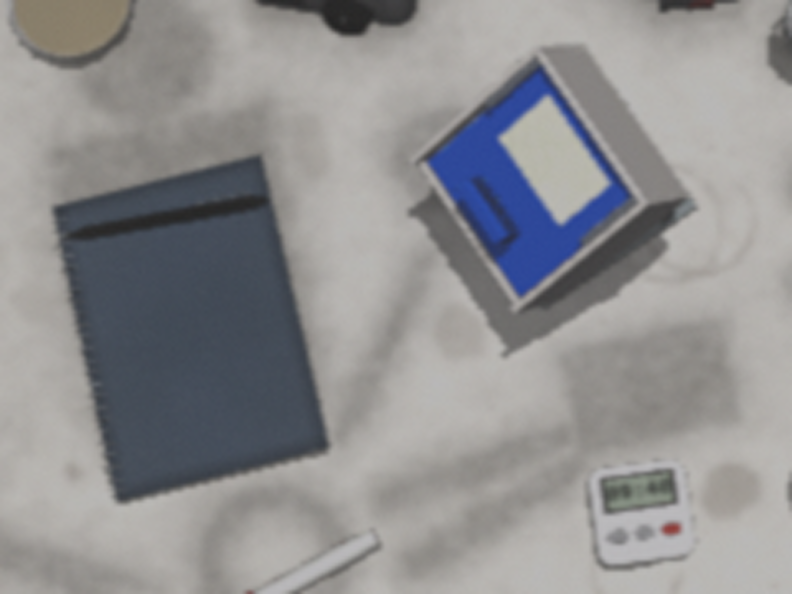

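View pics/c_scene.png

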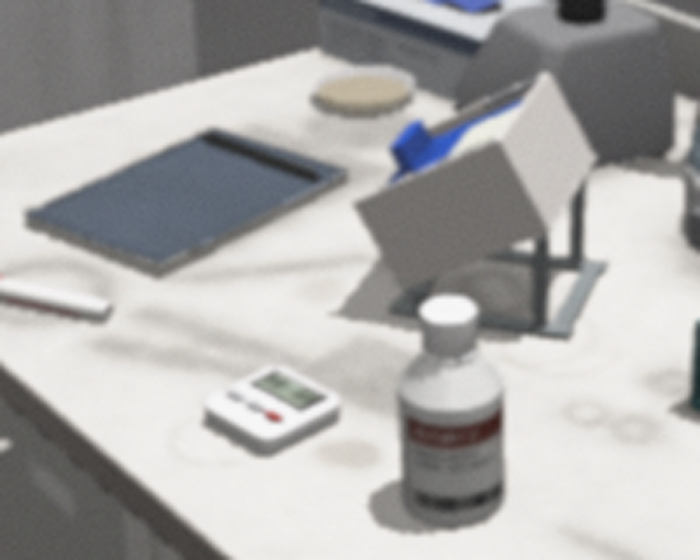

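```bash
cat > fit.py <<'E'
from h import *
def boxT(p):
    Rb=R.from_euler('z',p[3]).as_matrix()@R.from_euler('y',-np.pi/6).as_matrix()
    return Rb,np.array(p[:3])
ct,cs=cams.calibration('top'),cams.calibration('scene')
if __name__=='__main__':
  T=[((415,160),(-60,62,72)),((515,308),(-60,-62,72)),((543,50),(60,62,72)),((638,200),(60,-62,72)),((585,45),(60,62,0)),((692,205),(60,-62,0))]
  S=[((358,208),(-60,-62,72)),((500,150),(60,-62,72)),((545,232),(60,-62,0)),((595,158),(60,62,0)),((545,75),(60,62,72)),((405,290),(-60,-62,0))]
  PT=np.array([[150+a/3.3,140+b/3.3] for (a,b),_ in T]);XT=np.array([x for _,x in T])/1000
  PS=np.array([[200+a/3.5,180+b/3.5] for (a,b),_ in S]);XS=np.array([x for _,x in S])/1000
  def f(p):
    Rb,t=boxT(p); return np.concatenate([(proj(ct,XT@Rb.T+t)-PT).ravel(),(proj(cs,XS@Rb.T+t)-PS).ravel()])
  r=least_squares(f,[.6,.05,.08,-.6],loss='soft_l1');print(r.x,np.degrees(r.x[3]));print(f(r.x).reshape(-1,2))
  J=r.jac;print(np.sqrt(np.diag(np.linalg.inv(J.T@J))))
  np.save('box.npy',r.x);Rb,t=boxT(r.x)
  for n,x in dict(lip=(-57.5,0,64),bar=(-30,0,87),rail=(8,0,68),pr=(0,-28,5),pl=(0,28,5)).items(): print(n,Rb@np.array(x)/1000+t)
  for n,px in dict(book=[(163.8,201),(229.9,186.1),(250.4,277),(184.2,291.9)],).items():
    print(n,[plane(ct,p,.011) for p in px])
  print('tray',[plane(ct,p,.016) for p in [(469.7,240.3),(514.5,218.9),(528.4,247.9),(483.6,269.3)]])
  print('cup',plane(ct,(487,246),.02)); print('bottle',plane(ct,(411,278),.128),plane(ct,(405,282),.06)); print('timer',plane(ct,(344,295),.018))
  pen=[(150+a/3.3,140+b/3.3) for a,b in((70,236),(266,201))];print('pen',[plane(ct,p,.016) for p in pen])
E
python3 fit.py
```

```text
[ 0.5876  0.055   0.0499 -0.9816] -56.24155980565244
[[-1.925  -0.1386]
 [-0.2727  1.9643]
 [-1.6431 -1.5338]
 [ 3.4197  1.4361]
 [ 0.4167 -0.1835]
 [ 0.3285 -2.6989]
 [-2.6079 -0.5418]
 [-0.3613 -2.4816]
 [ 1.894   1.1626]
 [ 0.4492  1.1113]
 [ 0.9745 -0.3386]
 [-1.0701  1.7055]]
[0.0014 0.0012 0.0019 0.0121]
lip [0.5421 0.123  0.0766]
bar [0.549  0.1128 0.1102]
rail [0.5725 0.0775 0.1128]
pr [0.5629 0.0416 0.0542]
pl [0.6095 0.0727 0.0542]
book [array([0.581 , 0.4201, 0.011 ]), array([0.6146, 0.2703, 0.011 ]), array([0.4064, 0.2202, 0.011 ]), array([0.3742, 0.3666, 0.011 ])]
tray [array([ 0.4847, -0.2684,  0.016 ]), array([ 0.5326, -0.3707,  0.016 ]), array([ 0.4667, -0.3978,  0.016 ]), array([ 0.4196, -0.2963,  0.016 ])]
cup [ 0.471  -0.3052  0.02  ]
bottle [ 0.3902 -0.121   0.128 ] [ 0.3885 -0.1168  0.06  ]
timer [0.3647 0.0128 0.018 ]
pen [array([0.5554, 0.4009, 0.016 ]), array([0.5789, 0.2671, 0.016 ])]
```

```bash
cat >> h.py <<'E'
def rel(pos,Rt,st=None):
    """row (cm, deg) from current measured pose to target TCP pos / rotation matrix"""
    st=st or arm.get_state(); R0=R.from_rotvec(st['ee_rot']).as_matrix()
    return np.r_[R0.T@(np.array(pos)-st['eef_pos'])*100, np.degrees(R.from_matrix(R0.T@Rt).as_rotvec())]
def toolR(y,z):
    y=np.array(y)/np.linalg.norm(y); z=z-y*(y@z); z/=np.linalg.norm(z); return np.c_[np.cross(y,z),y,z]
E
python3 - <<'E'
from fit import *
p=np.load('box.npy');Rb,t=boxT(p)
s=arm.get_state();print(s['time_s']);print(R.from_rotvec(s['ee_rot']).as_matrix())
for sg in(1,-1):
  Rt=toolR(-Rb[:,2],sg*Rb[:,0])
  X=t+Rb@np.array([-.03,0,.2]); print(sg,Rt.tolist(),X,rel(X,Rt))
E
```

```text
1.35
[[ 0.9342 -0.      0.3568]
 [-0.3568  0.      0.9342]
 [-0.     -1.      0.    ]]
1 [[-0.8313877626854547, 0.2778463550493664, 0.4812440036433242], [-0.555692710098733, -0.4156938813427272, -0.7200029228811119], [0.0, -0.8660254037844387, 0.5]] [0.5176 0.1598 0.2081] [ 42.6535  -0.0118 -31.6088  16.8858 121.921  -32.6709]
-1 [[0.8313877626854547, 0.2778463550493664, -0.4812440036433242], [0.555692710098733, -0.4156938813427272, 0.7200029228811119], [0.0, -0.8660254037844387, -0.5]] [0.5176 0.1598 0.2081] [ 42.6535  -0.0118 -31.6088 -27.6711 -53.369  -14.3017]
```

Request:
{"fn": "send_rows", "kwargs": {
  "commands": [100,42.7,0,-31.6,-27.7,-53.4,-14.3,100,42.7,0,-31.6,-27.7,-53.4,-14.3,100,42.7,0,-31.6,-27.7,-53.4,-14.3,100,42.7,0,-31.6,-27.7,-53.4,-14.3,100,42.7,0,-31.6,-27.7,-53.4,-14.3,100,42.7,0,-31.6,-27.7,-53.4,-14.3,100,42.7,0,-31.6,-27.7,-53.4,-14.3,100,42.7,0,-31.6,-27.7,-53.4,-14.3,100,42.7,0,-31.6,-27.7,-53.4,-14.3,100,42.7,0,-31.6,-27.7,-53.4,-14.3,100,42.7,0,-31.6,-27.7,-53.4,-14.3]
}}

```text
time_s: 2.72
eef_pos: [0.5178, 0.1611, 0.2079]
ee_rot: [-2.022, -0.616, 0.355]
wrist_force: [-0.8, -0.3, 0.2]
width: 0.0854
```

```bash
python3 - <<'E'
from h import *
s=arm.get_state();print(s['eef_pos'],s['ee_rot'],s['qpos'],s['qvel'])
im=cams.snapshot('wrist');cv2.imwrite('pics/d_wrist.png',im);np.savez('d.npz',pos=s['eef_pos'],rv=s['ee_rot'])
E
```

```text
[0.5178 0.1611 0.2079] [-2.0218 -0.6156  0.3553] [-0.7702  0.5139  0.0944  1.9329  0.6444  0.8624  1.007 ] [-0.0206  0.0022 -0.0109 -0.0029  0.0004  0.0025  0.0008]
```

View pics/d_wrist.png

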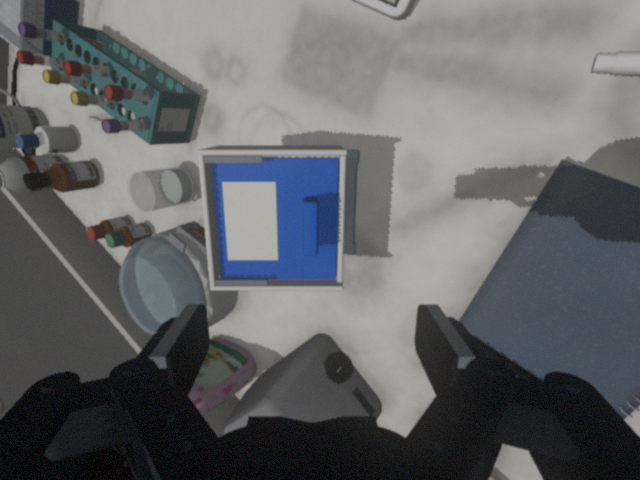

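```bash
python3 - <<'E'
import cv2
t=cv2.imread('pics/d_wrist.png')[135:300,190:370];cv2.imwrite('pics/e.png',cv2.resize(t,None,fx=3.6,fy=3.6,interpolation=2))
t=cv2.imread('pics/a_top.png')[140:245,265:370];cv2.imwrite('pics/e2.png',cv2.resize(t,None,fx=5.7,fy=5.7,interpolation=2))
t=cv2.imread('pics/a_scene.png')[190:300,290:390];cv2.imwrite('pics/e3.png',cv2.resize(t,None,fx=5.4,fy=5.4,interpolation=2))
E
```

```text
(no output)
```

View pics/e.png

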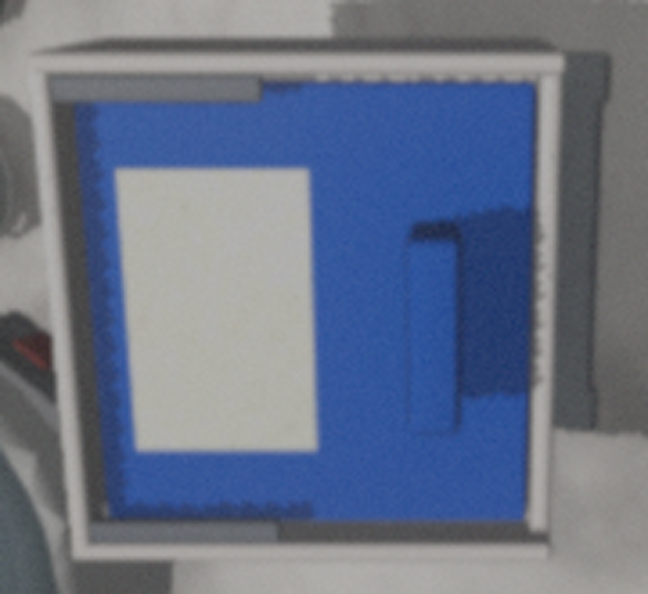

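View pics/e2.png

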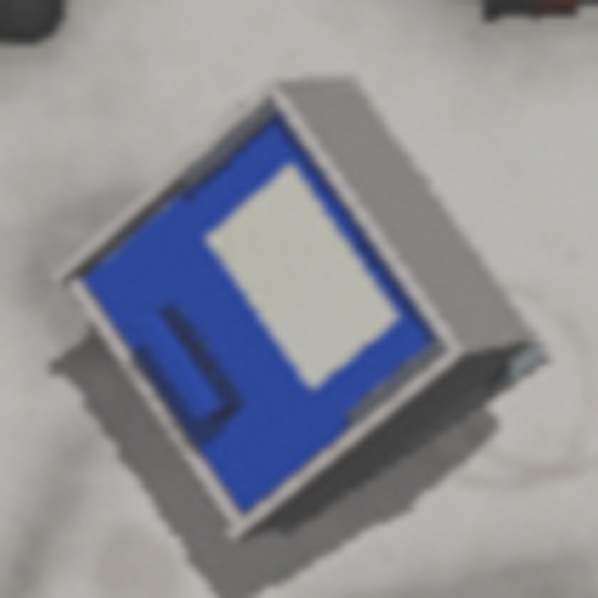

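View pics/e3.png

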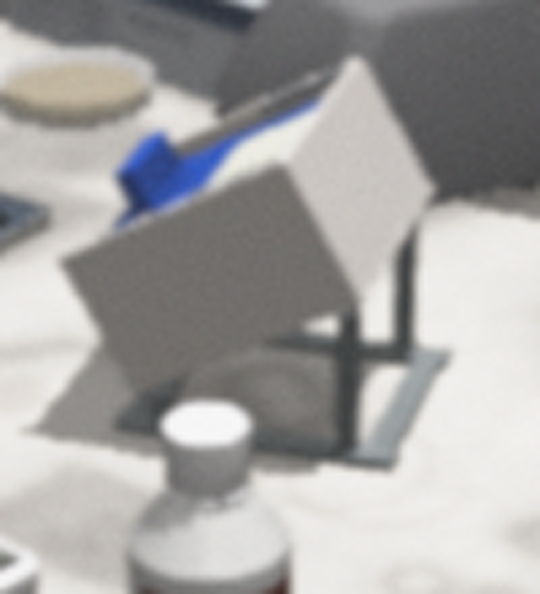

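```bash
cat > fit2.py <<'E'
from fit import *
d=np.load('d.npz'); cw=wcal(d['pos'],d['rv'])
W=[((32,52),(60,-62,72)),((565,52),(-60,-62,72)),((548,558),(-60,62,72)),((73,558),(60,62,72)),((408,238),(-24,-23,87)),((459,238),(-36,-23,87)),((459,431),(-36,23,87)),((409,433),(-24,23,87))]
T=[((58,277),(-60,62,72)),((235,538),(-60,-62,72)),((275,88),(60,62,72)),((462,352),(60,-62,72)),((355,80),(60,62,0)),((532,342),(60,-62,0))]
S=[((63,262),(-60,-62,72)),((288,165),(60,-62,72)),((358,305),(60,-62,0)),((435,190),(60,62,0)),((357,55),(60,62,72)),((140,390),(-60,-62,0))]
O=[]
for L,c,k,o in((W,cw,3.6,(190,135)),(T,ct,5.7,(265,140)),(S,cs,5.4,(290,190))):
    O.append((c,np.array([[o[0]+a/k,o[1]+b/k] for (a,b),_ in L]),np.array([x for _,x in L])/1000))
def bt(p): return R.from_euler('ZYX',[p[3],p[4],p[5]]).as_matrix(),p[:3]
for free in(0,1):
  def f(q):
    p=q if free else np.r_[q,-np.pi/6,0]
    Rb,t=bt(p); return np.concatenate([(proj(c,X@Rb.T+t)-P).ravel() for c,P,X in O])
  r=least_squares(f,[.58,.05,.05,-.95]+[-.52,0]*free,loss='soft_l1');print(r.x,np.degrees(r.x[3:]));print(f(r.x).reshape(-1,2).round(1).tolist())
  if not free: np.save('box.npy',r.x)
E
python3 fit2.py
```

```text
[ 0.5894  0.0554  0.0508 -0.985 ] [-56.4364]
[[-0.8, -0.8], [1.2, -0.3], [1.2, 0.2], [0.6, -0.2], [-0.5, -0.3], [0.5, -0.3], [0.0, 0.6], [-0.5, 0.0], [-1.5, -1.3], [-0.8, -0.1], [-0.4, -2.8], [0.4, -0.6], [0.4, -1.5], [1.5, -1.4], [-1.5, -0.3], [-0.4, -0.8], [1.7, 0.3], [0.4, 0.5], [1.1, 0.3], [-0.8, 1.7]]
[ 0.5898  0.0552  0.0509 -0.9867 -0.5292  0.0038] [-56.5355 -30.3181   0.2175]
[[-0.7, -0.9], [1.2, -0.2], [1.0, 0.2], [0.3, -0.1], [-0.3, -0.4], [0.6, -0.3], [0.0, 0.6], [-0.5, -0.0], [-1.5, -1.4], [-0.7, -0.1], [-0.5, -2.8], [0.4, -0.6], [0.4, -1.7], [1.6, -1.5], [-1.4, -0.1], [-0.5, -0.8], [1.8, 0.3], [0.5, 0.3], [1.1, 0.2], [-0.5, 1.8]]
```

```bash
cat >> h.py <<'E'
def boxf(p=None):
    p=np.load('box.npy') if p is None else p
    return R.from_euler('ZYX',[p[3],-np.pi/6,0]).as_matrix(),p[:3]
E
python3 - <<'E'
from h import *
Rb,t=boxf();Rt=toolR(-Rb[:,2],-Rb[:,0])
for z in(.105,.067): print(rel(t+Rb@np.array([-.03,0,z]),Rt).round(2))
E
```

```text
[ 0.08  9.5  -0.26 -0.05  0.31  0.18]
[ 0.07 13.3  -0.26 -0.05  0.31  0.18]
```

Request:
{"fn": "send_rows", "kwargs": {
  "commands": [50,0.08,4.5,-0.26,0,0.3,0.2,50,0.08,9.5,-0.26,0,0.3,0.2,50,0.08,9.5,-0.26,0,0.3,0.2,50,0.08,9.5,-0.26,0,0.3,0.2]
}}

```text
time_s: 3.28
eef_pos: [0.5461, 0.123, 0.1272]
ee_rot: [-2.022, -0.613, 0.354]
wrist_force: [-0.2, 0.7, 0.1]
width: 0.0427
```

```bash
python3 - <<'E'
from h import *
s=arm.get_state();print(s['eef_pos'],s['wrist_force'],s['width'])
cv2.imwrite('pics/f_wrist.png',cams.snapshot('wrist'));
Rb,t=boxf();Rt=toolR(-Rb[:,2],-Rb[:,0])
c=wcal(s['eef_pos'],s['ee_rot'])
print('bar top corners pred',proj(c,np.array([[a,b,.087] for a in(-.024,-.036) for b in(-.023,.023)])@Rb.T+t))
for z in(.067,): print(rel(t+Rb@np.array([-.03,0,z]),Rt).round(2))
E
```

```text
[0.5461 0.123  0.1272] [-0.2292  0.7145  0.149 ] 0.042661248492315444
bar top corners pred [[299.8495 230.7359]
 [300.5597 306.9567]
 [322.0349 230.7537]
 [321.2524 306.9693]]
[-0.18  3.97 -0.13 -0.11  0.07  0.18]
```

View pics/f_wrist.png

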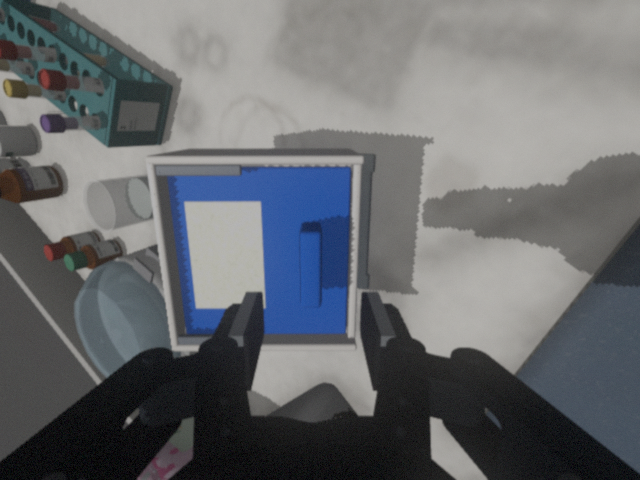

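Request:
{"fn": "send_rows", "kwargs": {
  "commands": [50,-0.18,2.5,-0.13,0,0,0,50,-0.18,3.95,-0.13,0,0,0,50,-0.18,3.95,-0.13,0,0,0,50,-0.18,3.95,-0.13,0,0,0],
  "squeeze": 40
}}

```text
time_s: 3.82
eef_pos: [0.5567, 0.1059, 0.0946]
ee_rot: [-2.02, -0.615, 0.352]
wrist_force: [0.3, -0.4, 0.9]
width: 0.0426
```

```bash
python3 - <<'E'
from h import *
s=arm.get_state();print(s['wrist_force'],s['width'])
Rb,t=boxf();Rt=toolR(-Rb[:,2],-Rb[:,0])
print((Rb.T@(s['eef_pos']-t))*1000,rel(t+Rb@np.array([-.03,0,.067]),Rt).round(2))
E
```

```text
[ 0.2544 -0.3824  0.8628] 0.04263412706757382
[-30.1722   0.6931  67.9521] [-0.07  0.09 -0.02 -0.13  0.07  0.25]
```

Close.

Request:
{"fn": "send_rows", "kwargs": {
  "commands": [0,0,0,0,0,0,0,0,0,0,0,0,0,0,0,0,0,0,0,0,0,0,0,0,0,0,0,0,0,0,0,0,0,0,0],
  "squeeze": 50
}}

```text
time_s: 4.45
eef_pos: [0.5567, 0.1059, 0.0946]
ee_rot: [-2.02, -0.615, 0.352]
wrist_force: [0.4, 0.9, -0.1]
width: -0.0
```

```bash
cat > tip.py <<'E'
from h import *
# lid pose param: s (slide), h (rear height), th ; motion in box frame relative to a recorded grip pose
import sys
def tcp_for(s,h,th,g,ref):
    # rear lower edge (box x=.0535,z=.058) is pivot; ref=(pos,R) at grip with s=h=th=0
    Rb,t=boxf(); Q=R.from_euler('y',th).as_matrix()  # +rot about y: moves -x side up (z = -x*th)
    piv=np.array([.0535,0,.058]); x0=Rb.T@(ref[0]-t); x=piv+Q@(x0-piv)+np.array([-s,0,h])
    return t+Rb@x, Rb@Q@Rb.T@ref[1]
E
python3 - <<'E'
from tip import *
s=arm.get_state();print(s['wrist_force'],s['wrist_torque'],s['width']);np.savez('grip.npz',pos=s['eef_pos'],rv=s['ee_rot'])
ref=(s['eef_pos'],R.from_rotvec(s['ee_rot']).as_matrix())
for a in((0,0,.04),(0,0,.075),(0,.5,.08)): print(a,rel(*tcp_for(a[0]/1e3,a[1]/1e3,a[2],0,ref)).round(3))
E
```

```text
[ 0.4151  0.8895 -0.1005] [ 0.4199  0.2814 -0.007 ] -3.382516932041496e-05
(0, 0, 0.04) [ 0.001 -0.334 -0.046  2.292  0.01  -0.003]
(0, 0, 0.075) [ 0.003 -0.624 -0.097  4.297  0.019 -0.006]
(0, 0.5, 0.08) [ 0.003 -0.716 -0.105  4.584  0.02  -0.006]
```

```bash
python3 - <<'E'
from h import *
cv2.imwrite('pics/g_wrist.png',cams.snapshot('wrist'));im=cams.snapshot('scene');cv2.imwrite('pics/g_scene.png',cv2.resize(im[100:320,200:480],None,fx=2.7,fy=2.7,interpolation=2))
E
```

```text
(no output)
```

View pics/g_wrist.png

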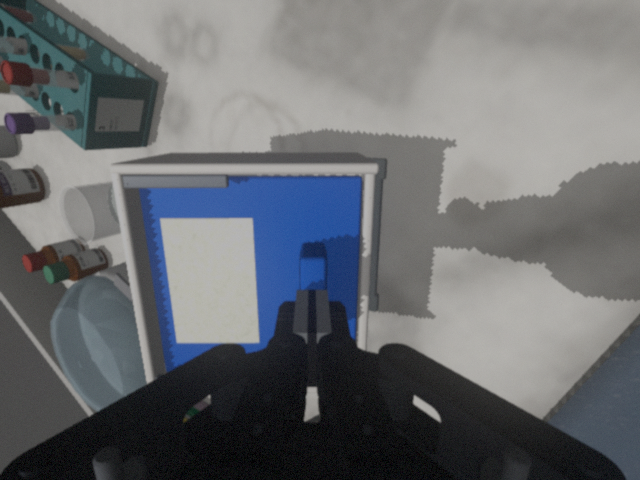

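View pics/g_scene.png

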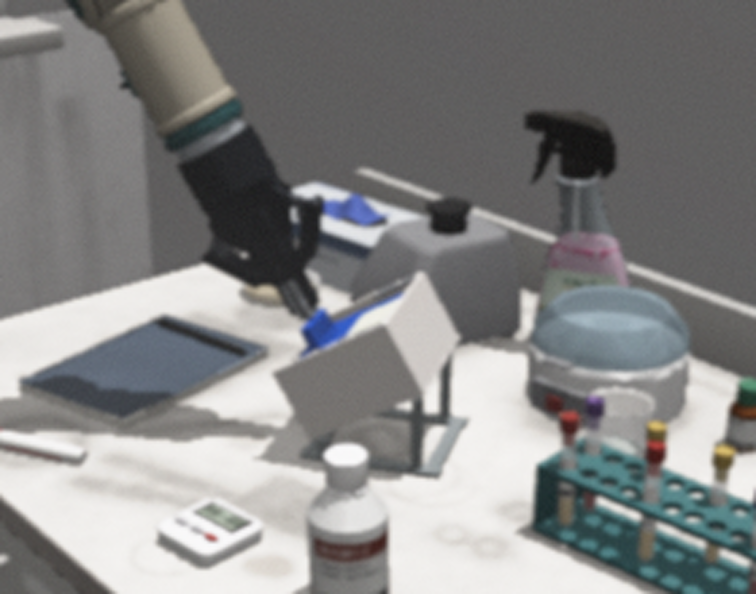

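```bash
python3 - <<'E'
from h import *
s=arm.get_state()
Rb,t=boxf();c=wcal(s['eef_pos'],s['ee_rot']);print(s['eef_pos'],Rb.T@(s['eef_pos']-t))
print('bar top',proj(c,np.array([[a,b,.087] for a in(-.024,-.036) for b in(-.023,.023)])@Rb.T+t).tolist())
print('outer',proj(c,np.array([[a,b,.072] for a in(-.06,.06) for b in(-.062,.062)])@Rb.T+t).tolist(), 'rail',proj(c,Rb@[.008,-.046,.072]+t), 'tcp',proj(c,s['eef_pos']))
im=cv2.imread('pics/g_wrist.png');cv2.imwrite('pics/g2.png',cv2.resize(im[150:400,100:400],None,fx=2.4,fy=2.4,interpolation=2))
E
```

```text
[0.5567 0.1059 0.0946] [-0.0302  0.0007  0.0679]
bar top [[299.77021858320177, 256.4377065769929], [300.68662203099734, 346.7042101015846], [327.11653080171266, 256.44153679605745], [325.78394596011344, 346.69937249098695]]
outer [[380.7417547770733, 162.59412132113104], [367.32448787693596, 391.5083637285587], [111.28603165578892, 162.46310808663932], [149.67383967692436, 391.58629084242585]] rail [[230.5826 198.0154]] tcp [[313.5141 286.9139]]
```

View pics/g2.png

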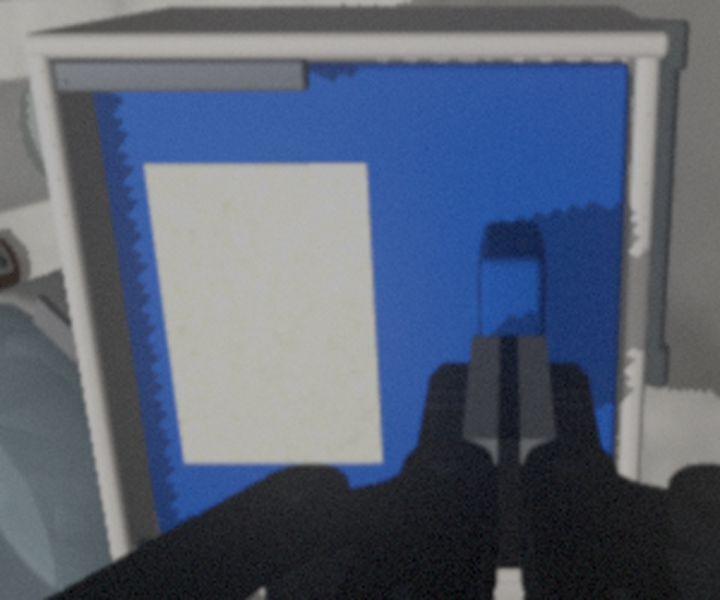

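```bash
python3 - <<'E'
from h import *
s=arm.get_state();R0=R.from_rotvec(s['ee_rot']).as_matrix()
for cam in('scene','top'):
  c=cams.calibration(cam)
  for d in(0,-.02,-.03,-.05,-.1): print(cam,d,proj(c,s['eef_pos']+R0[:,1]*d))
im=cams.snapshot('top');cv2.imwrite('pics/h_top.png',cv2.resize(im[120:260,230:400],None,fx=4,fy=4,interpolation=2))
im=cams.snapshot('scene');cv2.imwrite('pics/h_scene.png',cv2.resize(im[170:270,260:380],None,fx=6,fy=6,interpolation=2))
print(cams.calibration('top')==0)
E
```

```text
scene 0 [[319.8434 224.8619]]
scene -0.02 [[315.8286 217.8028]]
scene -0.03 [[313.8112 214.2557]]
scene -0.05 [[309.7564 207.1261]]
scene -0.1 [[299.5002 189.0931]]
top 0 [[299.8088 202.0533]]
top -0.02 [[295.3765 202.8079]]
top -0.03 [[293.1119 203.1935]]
top -0.05 [[288.4823 203.9817]]
top -0.1 [[276.2867 206.0581]]
False
```

View pics/h_top.png

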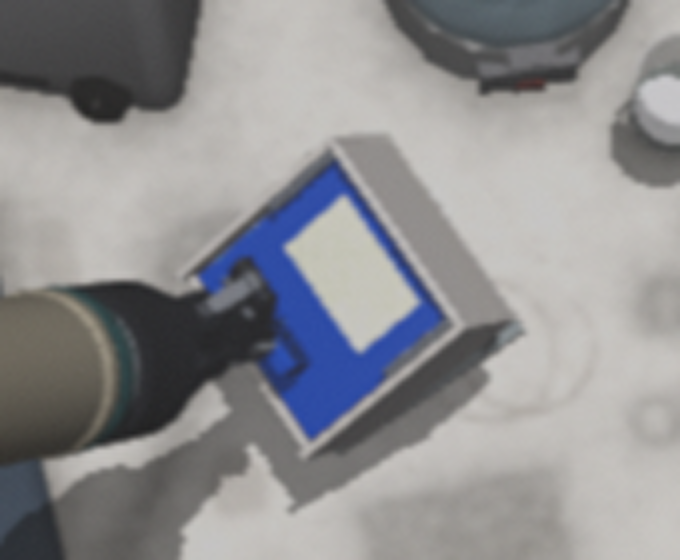

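View pics/h_scene.png

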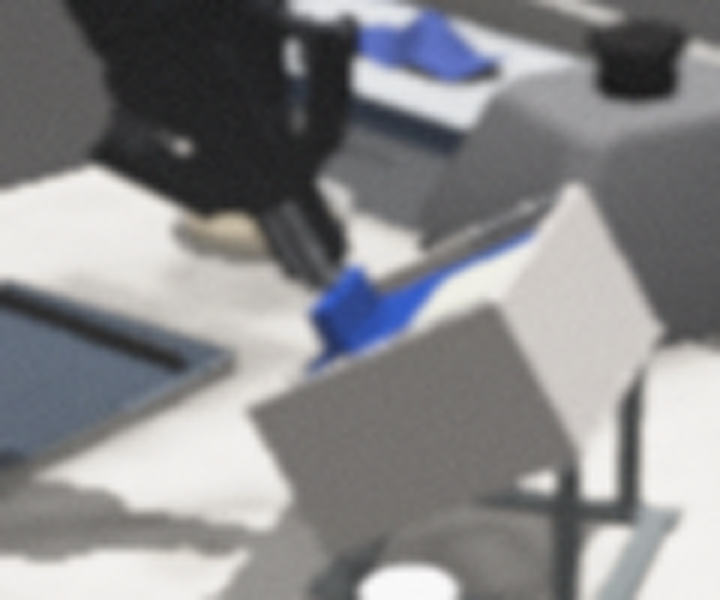

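Request:
{"fn": "send_rows", "kwargs": {
  "commands": [50,0,-0.5,0,0,0,0,50,0,-0.5,0,0,0,0,50,0,0,0,0,0,0,50,0,1,0,0,0,0,50,0,1.5,0,0,0,0,50,0,1.5,0,0,0,0]
}}

```text
time_s: 5.4
eef_pos: [0.5607, 0.099, 0.0809]
ee_rot: [-2.021, -0.614, 0.353]
wrist_force: [0.7, -0.5, 0.1]
width: 0.0429
```

```bash
python3 - <<'E'
from h import *
s=arm.get_state();print(s['wrist_force'],s['wrist_torque'],s['width']);
Rb,t=boxf();print(Rb.T@(s['eef_pos']-t))
im=cams.snapshot('wrist');cv2.imwrite('pics/i_wrist.png',im)
im=cams.snapshot('scene');cv2.imwrite('pics/i_scene.png',cv2.resize(im[170:270,260:380],None,fx=6,fy=6,interpolation=2))
E
```

```text
[ 0.686  -0.4514  0.11  ] [0.4651 0.2719 0.0181] 0.04290860197437151
[-0.0302  0.0002  0.0522]
```

View pics/i_wrist.png

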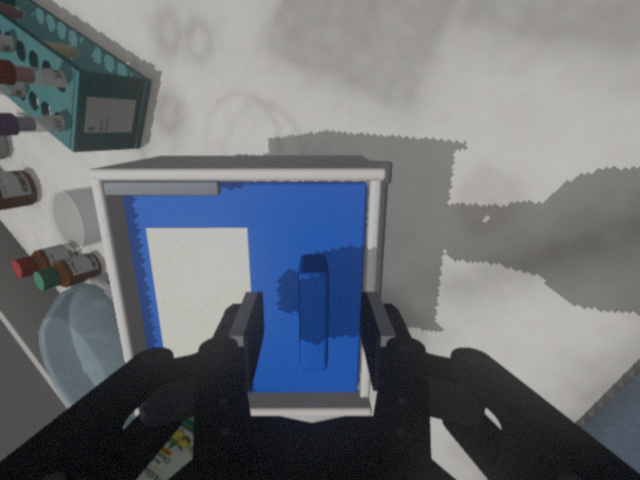

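View pics/i_scene.png

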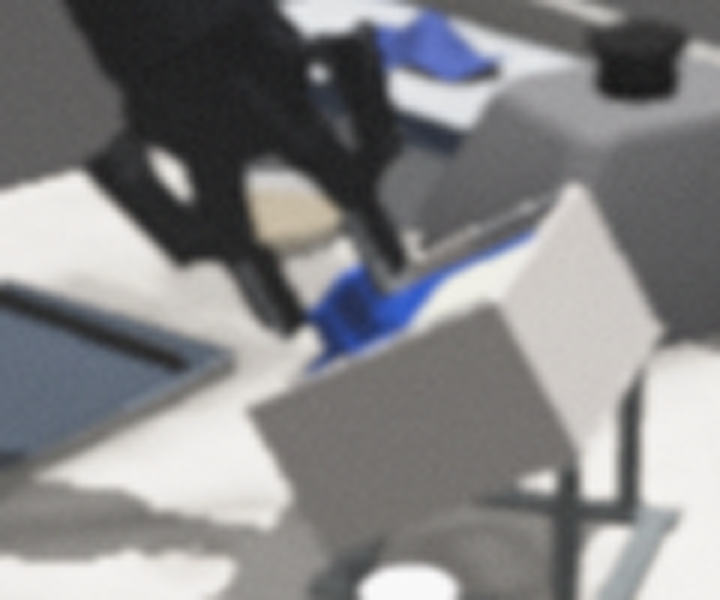

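Request:
{"fn": "send_rows", "kwargs": {
  "commands": [35,0,0.4,0,0,0,0,35,0,0.6,0,0,0,0,35,0,0.8,0,0,0,0,35,0,0.8,0,0,0,0]
}}

```text
time_s: 6.0
eef_pos: [0.5631, 0.0962, 0.0743]
ee_rot: [-2.02, -0.615, 0.352]
wrist_force: [0.5, -0.5, 1.0]
width: 0.0301
```

```bash
python3 - <<'E'
from h import *
s=arm.get_state();print(s['wrist_force'],s['wrist_torque'],s['width']);
Rb,t=boxf();print(Rb.T@(s['eef_pos']-t))
im=cams.snapshot('wrist');cv2.imwrite('pics/j_wrist.png',cv2.resize(im[200:420,180:440],None,fx=2.7,fy=2.7))
im=cams.snapshot('scene');cv2.imwrite('pics/j_scene.png',cv2.resize(im[200:260,280:350],None,fx=9,fy=9,interpolation=2))
E
```

```text
[ 0.5477 -0.4967  1.0145] [0.4655 0.344  0.0917] 0.030086259889935747
[-0.0303  0.0006  0.0446]
```

View pics/j_wrist.png

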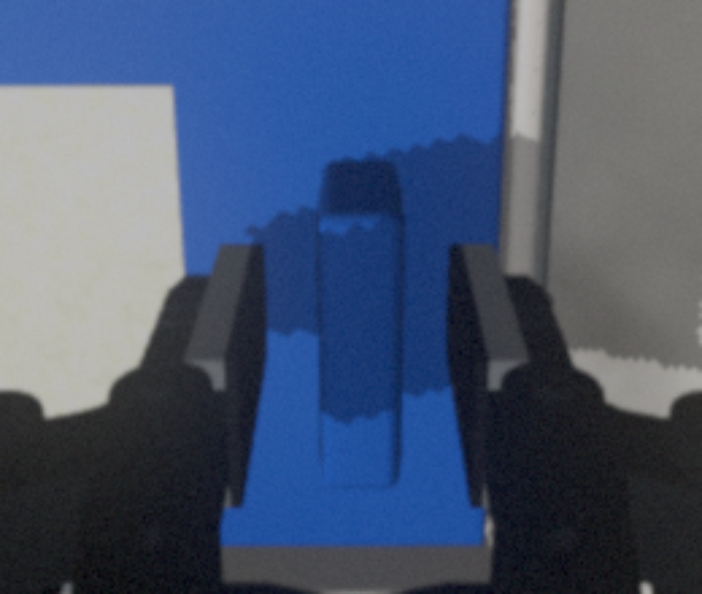

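View pics/j_scene.png

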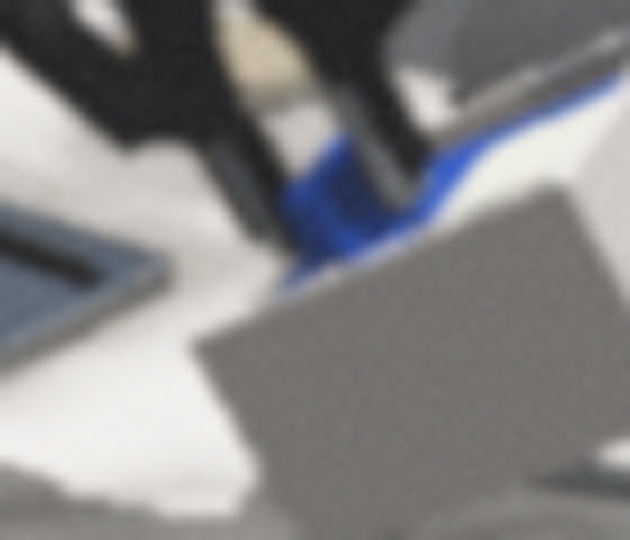

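Request:
{"fn": "send_rows", "kwargs": {
  "commands": [0,0,0,0,0,0,0,0,0,0,0,0,0,0,0,0,0,0,0,0,0,0,0,0,0,0,0,0],
  "squeeze": 50
}}

```text
time_s: 6.6
eef_pos: [0.5631, 0.0966, 0.0746]
ee_rot: [-2.02, -0.615, 0.352]
wrist_force: [-1.7, 1.7, 3.2]
width: 0.0109
```

```bash
python3 - <<'E'
from tip import *
s=arm.get_state();print(s['wrist_force'],s['wrist_torque'],s['width']);np.savez('grip.npz',pos=s['eef_pos'],rv=s['ee_rot'])
im=cams.snapshot('wrist');cv2.imwrite('pics/k_wrist.png',cv2.resize(im[200:420,180:440],None,fx=2.7,fy=2.7))
ref=(s['eef_pos'],R.from_rotvec(s['ee_rot']).as_matrix())
for a in((0,0,.04),(0,0,.075),(0,.5,.08)): print(a,rel(*tcp_for(a[0]/1e3,a[1]/1e3,a[2],0,ref)).round(3))
E
```

```text
[-1.6983  1.6568  3.2203] [ 0.2424  0.3251 -0.0451] 0.010906994096583723
(0, 0, 0.04) [ 0.001 -0.336  0.045  2.291  0.015 -0.003]
(0, 0, 0.075) [ 0.002 -0.631  0.074  4.297  0.024 -0.006]
(0, 0.5, 0.08) [ 0.003 -0.724  0.078  4.583  0.025 -0.006]
```

View pics/k_wrist.png

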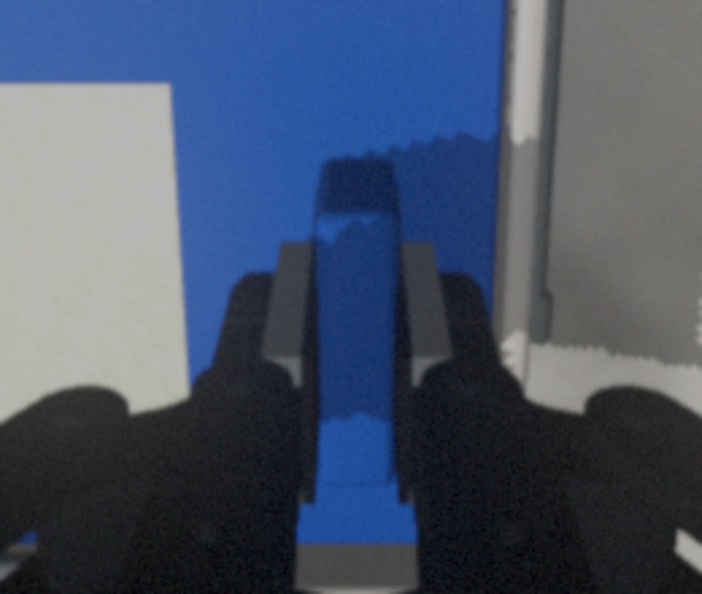

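Request:
{"fn": "send_rows", "kwargs": {
  "commands": [0,0,-0.17,0.02,1.15,0,0,0,0,-0.34,0.045,2.3,0,0,0,0,-0.5,0.06,3.3,0,0,0,0,-0.63,0.075,4.3,0,0,0,0,-0.66,0.075,4.4,0,0]
}}

```text
time_s: 7.28
eef_pos: [0.5612, 0.0991, 0.0803]
ee_rot: [-1.947, -0.592, 0.369]
wrist_force: [-0.5, 0.0, -0.7]
width: 0.0111
```

```bash
python3 - <<'E'
from tip import *
s=arm.get_state();print(s['wrist_force'],s['wrist_torque'],s['width'])
g=np.load('grip.npz');R0=R.from_rotvec(g['rv']).as_matrix()
print((R0.T@(s['eef_pos']-g['pos'])*1000),np.degrees(R.from_matrix(R0.T@R.from_rotvec(s['ee_rot']).as_matrix()).as_rotvec()))
im=cams.snapshot('wrist');cv2.imwrite('pics/l_wrist.png',cv2.resize(im[140:420,80:440],None,fx=2.1,fy=2.1))
im=cams.snapshot('scene');cv2.imwrite('pics/l_scene.png',cv2.resize(im[195:275,285:380],None,fx=7,fy=7,interpolation=2))
ref=(g['pos'],R0)
for a in((0,0,.075),(10,.5,.075),(25,1.5,.075),(40,2.8,.08),(52,4,.08),(60,6,.08),(60,30,.08)): print(a,rel(*tcp_for(a[0]/1e3,a[1]/1e3,a[2],0,ref)).round(3).tolist())
E
```

```text
[-0.48    0.0324 -0.7338] [ 0.454   0.305  -0.0202] 0.011107314033704982
[-0.141  -6.4957 -0.0889] [4.4128 0.0832 0.0127]
(0, 0, 0.075) [0.024, 0.016, 0.04, -0.095, -0.014, -0.029]
(10, 0.5, 0.075) [0.025, 0.045, 1.041, -0.095, -0.014, -0.029]
(25, 1.5, 0.075) [0.027, 0.064, 2.544, -0.095, -0.014, -0.029]
(40, 2.8, 0.08) [0.029, 0.011, 4.056, 0.191, -0.012, -0.029]
(52, 4, 0.08) [0.031, -0.014, 5.262, 0.191, -0.012, -0.029]
(60, 6, 0.08) [0.032, -0.151, 6.075, 0.191, -0.012, -0.029]
(60, 30, 0.08) [0.042, -2.543, 6.265, 0.191, -0.012, -0.029]
```

View pics/l_wrist.png

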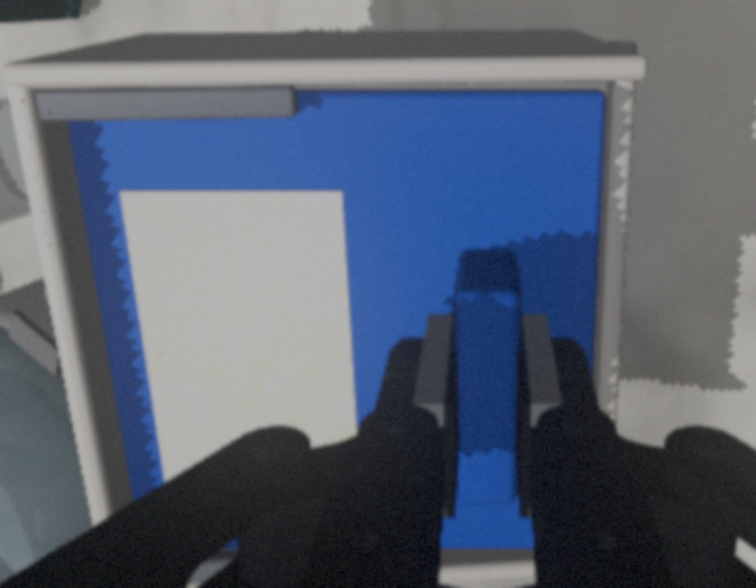

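View pics/l_scene.png

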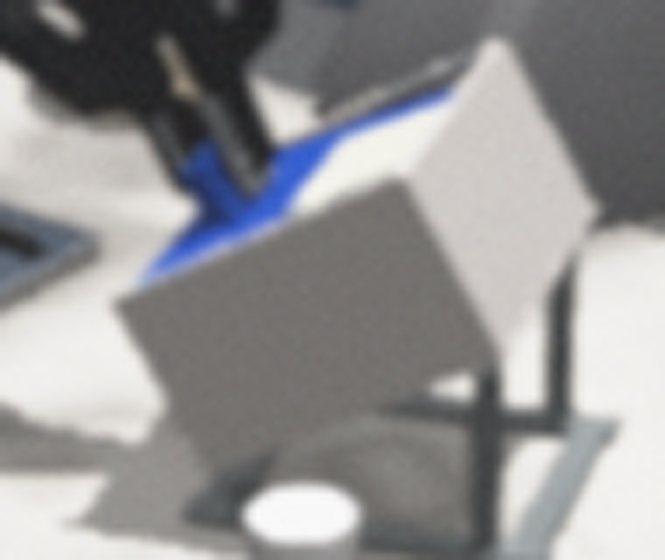

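Request:
{"fn": "send_rows", "kwargs": {
  "commands": [0,0.02,0.02,0.4,0,0,0,0,0.02,0.04,0.8,0,0,0,0,0.02,0.05,1.2,0,0,0]
}}

```text
time_s: 7.75
eef_pos: [0.5549, 0.1088, 0.0741]
ee_rot: [-1.947, -0.592, 0.371]
wrist_force: [0.1, -0.2, -0.9]
width: 0.0111
```

```bash
python3 - <<'E'
from tip import *
s=arm.get_state();print(s['wrist_force'],s['wrist_torque'],s['width'])
g=np.load('grip.npz');R0=R.from_rotvec(g['rv']).as_matrix()
im=cams.snapshot('scene');cv2.imwrite('pics/m_scene.png',cv2.resize(im[195:275,285:380],None,fx=7,fy=7,interpolation=2))
ref=(g['pos'],R0)
for a in((12,0.5,.077),(25,1.5,.077),(40,2.8,.08),(52,4,.08),(60,6,.08),(60,30,.08)): print(a,rel(*tcp_for(a[0]/1e3,a[1]/1e3,a[2],0,ref)).round(3).tolist())
E
```

```text
[ 0.0602 -0.1819 -0.9033] [ 0.5419  0.2734 -0.062 ] 0.011070003679261189
(12, 0.5, 0.077) [-0.001, -0.007, -0.108, -0.024, 0.071, -0.024]
(25, 1.5, 0.077) [0.003, -0.003, 1.196, -0.024, 0.071, -0.024]
(40, 2.8, 0.08) [0.007, -0.038, 2.706, 0.148, 0.072, -0.025]
(52, 4, 0.08) [0.01, -0.062, 3.911, 0.148, 0.072, -0.025]
(60, 6, 0.08) [0.013, -0.198, 4.725, 0.148, 0.072, -0.025]
(60, 30, 0.08) [0.023, -2.59, 4.916, 0.148, 0.072, -0.025]
```

View pics/m_scene.png

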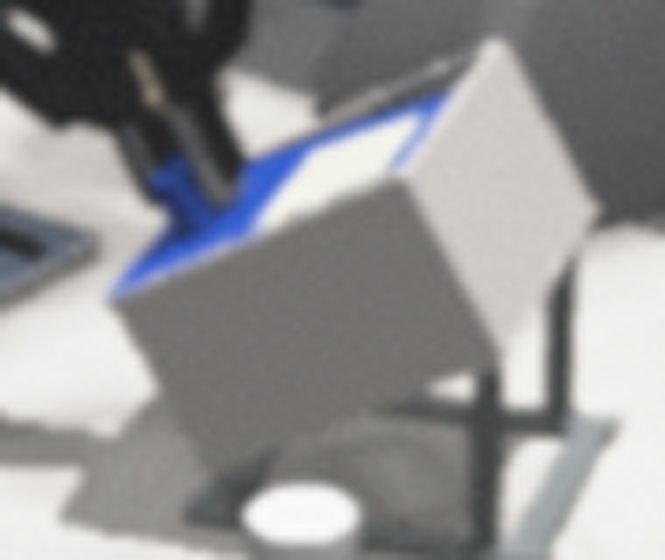

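Request:
{"fn": "send_rows", "kwargs": {
  "commands": [0,0,0,0.6,0,0,0,0,0,0,1.2,0,0,0,0,0,-0.02,1.9,0.1,0,0,0,0,-0.04,2.7,0.15,0,0,0,0.01,-0.06,3.4,0.15,0,0,0,0.01,-0.08,4.2,0.15,0,0,0,0.01,-0.1,4.6,0.15,0,0]
}}

```text
time_s: 8.68
eef_pos: [0.531, 0.1451, 0.0546]
ee_rot: [-1.943, -0.593, 0.373]
wrist_force: [0.4, -0.3, -0.4]
width: 0.0109
```

```bash
python3 - <<'E'
from tip import *
s=arm.get_state();print(s['wrist_force'],s['wrist_torque'],s['width'],s['qpos'])
im=cams.snapshot('scene');cv2.imwrite('pics/n_scene.png',cv2.resize(im[195:275,265:380],None,fx=6,fy=6,interpolation=2))
g=np.load('grip.npz');R0=R.from_rotvec(g['rv']).as_matrix()
ref=(g['pos'],R0)
for a in((60,6,.08),(60,50,.08)): print(a,rel(*tcp_for(a[0]/1e3,a[1]/1e3,a[2],0,ref)).round(3).tolist())
E
```

```text
[ 0.4104 -0.2632 -0.4152] [0.4016 0.3184 0.0202] 0.010889929156459767 [-0.7092  0.7522  0.1446  2.0209  0.769   0.5038  0.8543]
(60, 6, 0.08) [-0.008, -0.089, -0.001, -0.037, 0.143, -0.01]
(60, 50, 0.08) [0.012, -4.473, 0.363, -0.037, 0.143, -0.01]
```

View pics/n_scene.png

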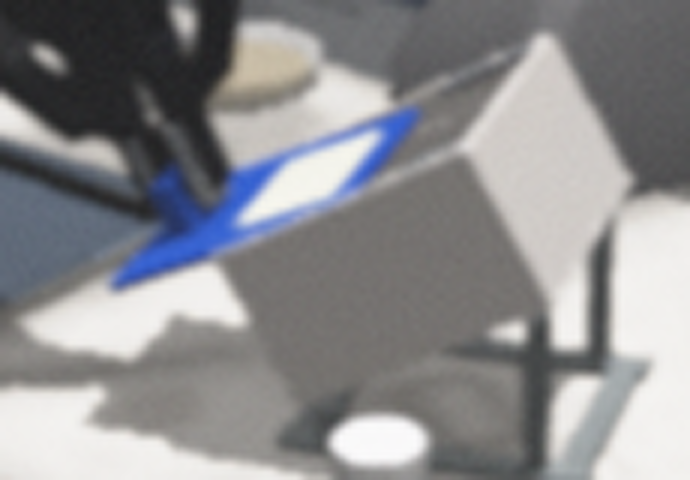

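```bash
cat > lid.py <<'E'
from h import *
g=np.load('grip.npz');Rb,t=boxf();Rg=R.from_rotvec(g['rv']).as_matrix()
# tool in lid frame
RL=Rb.T@Rg; pL=Rb.T@(g['pos']-(t+Rb@np.array([0,0,.058])))
def tool_for(pos,yaw,pitch=0):
    A=R.from_euler('zy',[0,0]).as_matrix(); A=R.from_euler('ZY',[yaw,pitch]).as_matrix()
    return A@pL+pos, A@RL
yaw=np.radians(14-90)
E
python3 - <<'E'
from lid import *
c=cams.calibration('top')
b=np.array([[.581,.4201],[.6146,.2703],[.4064,.2202],[.3742,.3666]]);print(b.mean(0),np.degrees([np.arctan2(*(b[1]-b[2])[::-1]),np.arctan2(*(b[0]-b[3])[::-1])]),[np.linalg.norm(b[i]-b[i-1]) for i in range(4)])
print(pL,RL)
# after the planned lift
s=arm.get_state()
print(tool_for([.471,.308,.10],yaw)[0], rel(*tool_for([.471,.308,.10],yaw)), rel(*tool_for([.471,.308,.015],yaw)))
E
```

```text
[0.494  0.3193] [13.5301 14.5046] [np.float64(0.21360826294879134), np.float64(0.15352198539622916), np.float64(0.21414305965872446), np.float64(0.1498992995313854)]
[-0.0304  0.0009 -0.013 ] [[-0.0014 -0.0023 -1.    ]
 [ 1.      0.0045 -0.0014]
 [ 0.0045 -1.      0.0023]]
[0.4645 0.3377 0.087 ] [  5.2163 -11.3162  16.394   25.0596  19.5022   4.2108] [ 5.1978 -3.6282 20.0194 25.0596 19.5022  4.2108]
```

Request:
{"fn": "send_rows", "kwargs": {
  "commands": [0,0,-1.5,0.1,0,0,0,0,0,-3,0.2,0,0,0,0,0,-5,0.4,0,0,0,0,0,-7,0.5,0,0,0]
}}

```text
time_s: 9.22
eef_pos: [0.5113, 0.1747, 0.1173]
ee_rot: [-1.942, -0.594, 0.372]
wrist_force: [0.2, -0.1, -0.4]
width: 0.0107
```

```bash
python3 - <<'E'
from lid import *
s=arm.get_state();print(s['wrist_force'],s['width'],s['time_s'])
print(rel(*tool_for([.471,.308,.10],yaw)).round(2))
im=cams.snapshot('wrist');cv2.imwrite('pics/o_wrist.png',im);np.savez('o.npz',pos=s['eef_pos'],rv=s['ee_rot'])
im=cams.snapshot('scene');cv2.imwrite('pics/o_scene.png',im)
E
```

```text
[ 0.1915 -0.0676 -0.4446] 0.010672059756427304 9.225
[ 5.19 -4.13 15.91 25.02 19.49  4.27]
```

View pics/o_wrist.png

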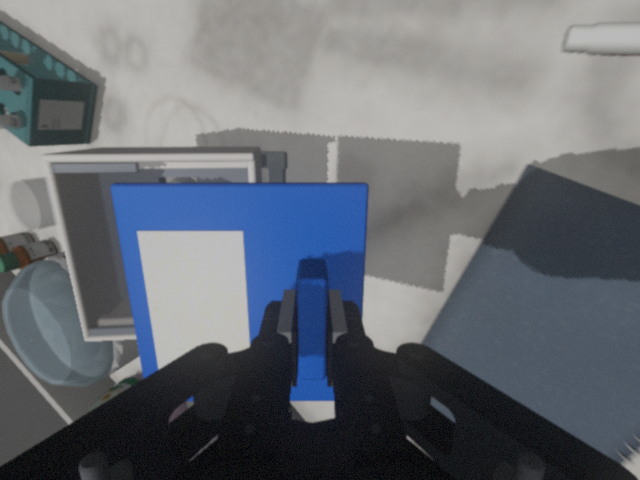

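View pics/o_scene.png

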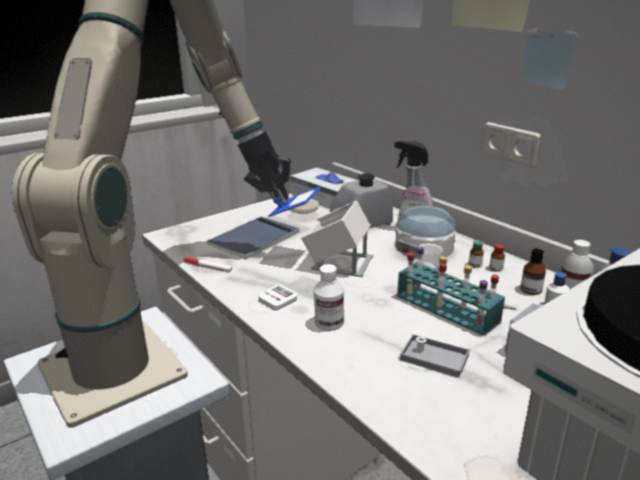

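Request:
{"fn": "send_rows", "kwargs": {
  "commands": [0,1.3,-1.1,4,6,5,1,0,2.6,-2.1,8,13,10,2,0,3.9,-3.1,12,19,15,3.2,0,5.2,-4.1,15.9,25,19.5,4.3,0,5.2,-4.1,15.9,25,19.5,4.3,0,5.2,-4.1,15.9,25,19.5,4.3]
}}

```text
time_s: 10.07
eef_pos: [0.4655, 0.3376, 0.0877]
ee_rot: [-1.56, -0.199, 0.189]
wrist_force: [0.4, 0.4, -0.7]
width: 0.0112
```

```bash
python3 - <<'E'
from lid import *
s=arm.get_state();print(s['wrist_force'],s['width'],s['time_s'])
for z in(.1,.04,.02,.013,.011):print(rel(*tool_for([.471,.308,z],yaw)).round(2))
im=cams.snapshot('wrist');cv2.imwrite('pics/p_wrist.png',im);np.savez('p.npz',pos=s['eef_pos'],rv=s['ee_rot'])
im=cams.snapshot('top');cv2.imwrite('pics/p_top.png',cv2.resize(im[140:320,130:330],None,fx=3.3,fy=3.3))
E
```

```text
[ 0.4179  0.438  -0.666 ] 0.011152296037321128 10.075
[-0.1   0.07  0.03  0.04  0.09  0.13]
[-0.14  6.07  0.02  0.04  0.09  0.13]
[-0.16  8.07  0.02  0.04  0.09  0.13]
[-0.16  8.77  0.02  0.04  0.09  0.13]
[-0.16  8.97  0.02  0.04  0.09  0.13]
```

View pics/p_wrist.png

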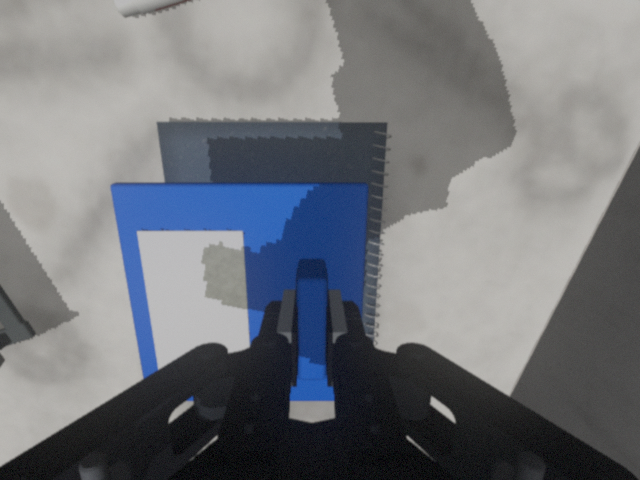

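View pics/p_top.png

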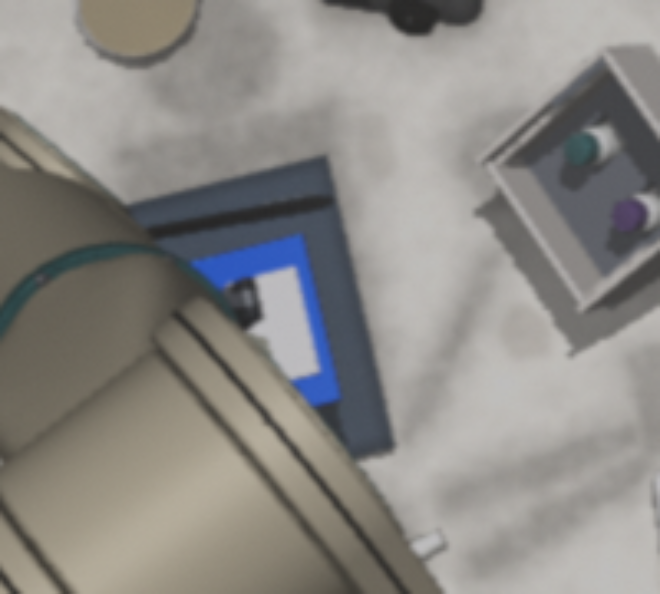

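Request:
{"fn": "send_rows", "kwargs": {
  "commands": [0,-0.1,3,0,0,0,0,0,-0.13,6,0,0,0.1,0.1,0,-0.15,8,0,0,0.1,0.1,0,-0.16,8.4,0,0,0.1,0.1,0,-0.16,8.4,0,0,0.1,0.1]
}}

```text
time_s: 10.8
eef_pos: [0.4646, 0.3381, 0.0044]
ee_rot: [-1.56, -0.198, 0.189]
wrist_force: [0.3, 0.5, 0.0]
width: 0.011
```

```bash
python3 - <<'E'
from lid import *
s=arm.get_state();print(s['wrist_force'],s['width'],s['time_s'])
for z in(.013,.011):print(rel(*tool_for([.471,.308,z],yaw)).round(2))
im=cams.snapshot('scene');cv2.imwrite('pics/q_scene.png',cv2.resize(im[180:280,190:320],None,fx=5,fy=5,interpolation=2))
E
```

```text
[0.3081 0.4922 0.0475] 0.010959117256480034 10.8
[-0.03  0.43 -0.04  0.02  0.01  0.08]
[-0.03  0.63 -0.04  0.02  0.01  0.08]
```

View pics/q_scene.png

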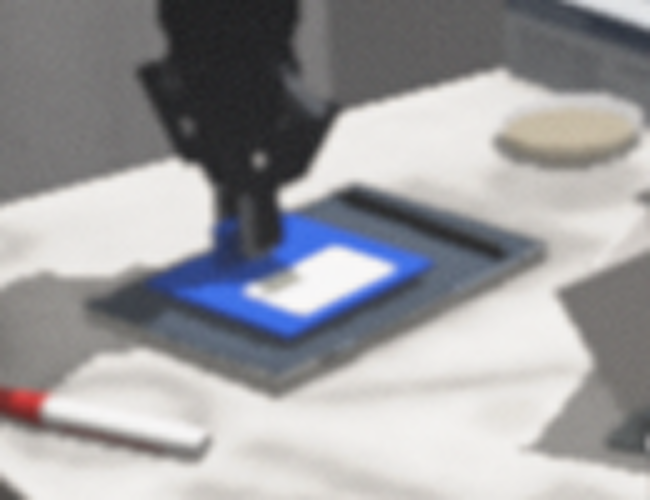

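Request:
{"fn": "send_rows", "kwargs": {
  "commands": [0,0,0.15,0,0,0,0,0,0,0.3,0,0,0,0,0,0,0.4,0,0,0,0,0,0,0.4,0,0,0,0]
}}

```text
time_s: 11.35
eef_pos: [0.4649, 0.3384, 0.0007]
ee_rot: [-1.559, -0.198, 0.188]
wrist_force: [0.2, 0.5, -0.8]
width: 0.0109
```

Request:
{"fn": "send_rows", "kwargs": {
  "commands": [0,0,0.12,0,0,0,0,0,0,0.12,0,0,0,0]
}}

```text
time_s: 11.6
eef_pos: [0.4649, 0.3383, -0.0006]
ee_rot: [-1.559, -0.198, 0.188]
wrist_force: [1.1, -0.2, -0.7]
width: 0.0113
```

Request:
{"fn": "send_rows", "kwargs": {
  "commands": [0,0,0.1,0,0,0,0,0,0,0.12,0,0,0,0]
}}

```text
time_s: 11.85
eef_pos: [0.4648, 0.3382, -0.0019]
ee_rot: [-1.559, -0.198, 0.188]
wrist_force: [0.6, 0.3, -0.7]
width: 0.0109
```

Request:
{"fn": "send_rows", "kwargs": {
  "commands": [0,0,0.1,0,0,0,0,0,0,0.12,0,0,0,0]
}}

```text
time_s: 12.1
eef_pos: [0.4648, 0.3382, -0.0032]
ee_rot: [-1.559, -0.197, 0.188]
wrist_force: [-0.1, 0.2, -1.0]
width: 0.0109
```

Request:
{"fn": "send_rows", "kwargs": {
  "commands": [0,0,0.1,0,0,0,0,0,0,0.12,0,0,0,0]
}}

```text
time_s: 12.35
eef_pos: [0.4649, 0.3383, -0.004]
ee_rot: [-1.559, -0.198, 0.188]
wrist_force: [-0.8, 0.2, 4.8]
width: 0.0109
```

```bash
python3 - <<'E'
from lid import *
s=arm.get_state();print(s['wrist_force'],s['width'],s['time_s'])
im=cams.snapshot('scene');cv2.imwrite('pics/r_scene.png',cv2.resize(im[200:270,200:300],None,fx=7,fy=7,interpolation=2))
E
```

```text
[-0.7635  0.1806  4.8204] 0.010874978701175488 12.35
```

View pics/r_scene.png

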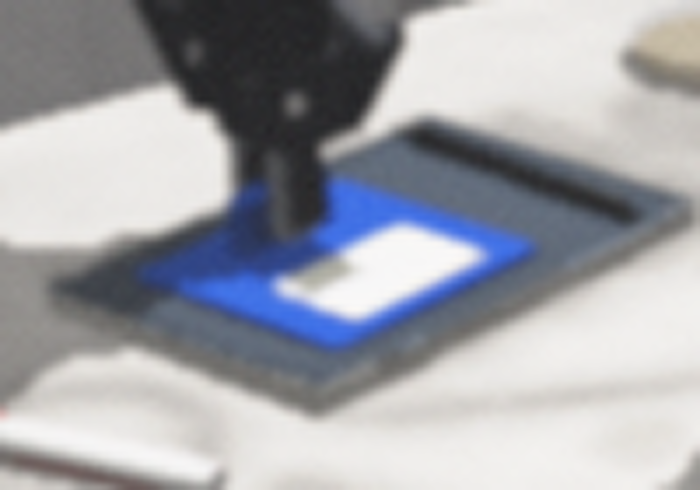

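Request:
{"fn": "send_rows", "kwargs": {
  "commands": [30,0,0,0,0,0,0,40,0,0,0,0,0,0,40,0,0,0,0,0,0,40,0,-1.5,0,0,0,0,40,0,-4,0,0,0,0,40,0,-10,0,0,0,0,40,0,-14,0,0,0,0]
}}

```text
time_s: 13.28
eef_pos: [0.4647, 0.3384, 0.1394]
ee_rot: [-1.558, -0.2, 0.186]
wrist_force: [0.5, 1.1, -0.5]
width: 0.0343
```

```bash
python3 - <<'E'
from lid import *
s=arm.get_state();print(s['wrist_force'],s['width'],s['time_s'],s['eef_pos'])
im=cams.snapshot('wrist');cv2.imwrite('pics/s_wrist.png',im)
im=cams.snapshot('top');cv2.imwrite('pics/s_top.png',cv2.resize(im[140:250,260:380],None,fx=5,fy=5,interpolation=2))
for q in('purple_vial','teal_vial'):
  for r in spotter.trace('top',q)[:2]:
    m=r['pixels'];ys,xs=np.nonzero(m);print(q,r['score'],r['point'],xs.min(),xs.max(),ys.min(),ys.max())
E
```

```text
[ 0.5038  1.1128 -0.4777] 0.03429584335065319 13.275 [0.4647 0.3384 0.1394]
purple_vial 0.61 [323.4, 202.4] 316 333 198 210
teal_vial 0.61 [315.1, 190.9] 276 359 154 233
teal_vial 0.59 [311.8, 181.2] 301 319 178 189
```

View pics/s_wrist.png

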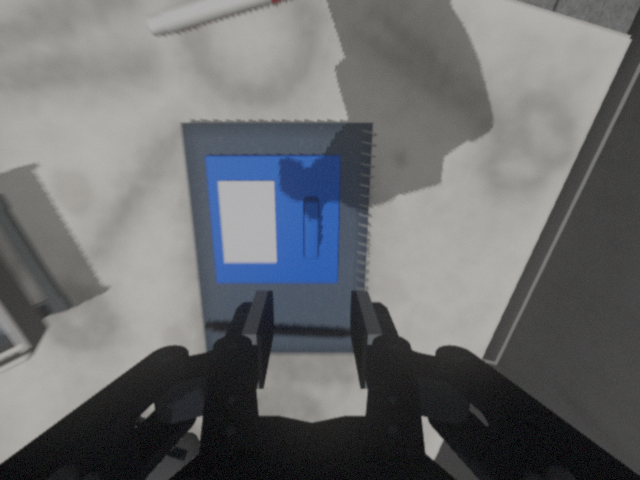

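View pics/s_top.png

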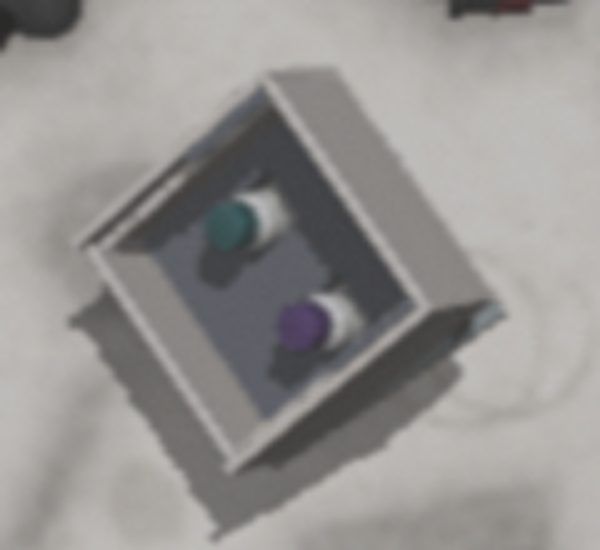

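```bash
python3 - <<'E'
from h import *
Rb,t=boxf();Rt=toolR(-Rb[:,2],-Rb[:,0])
X=t+Rb@np.array([-.004,-.028,.10]);print(X,rel(X,Rt).round(2))
# check tip location in scene/ top pics now
s=arm.get_state();R0=R.from_rotvec(s['ee_rot']).as_matrix()
im=cams.snapshot('scene');c=cams.calibration('scene')
big=cv2.resize(im[150:250,190:300],None,fx=6,fy=6,interpolation=2)
for Y,col in((0,(0,0,255)),(-.025,(0,255,0))):
  for z in(-.017,.017):
    p=(proj(c,s['eef_pos']+R0@np.array([0,Y,z]))[0]-[190,150])*6;cv2.circle(big,tuple(int(v) for v in p),4,col,1)
cv2.imwrite('pics/t_scene.png',big)
E
```

```text
[0.5365 0.0845 0.1354] [  0.81   0.13 -26.34 -29.79 -19.18  -4.59]
```

View pics/t_scene.png

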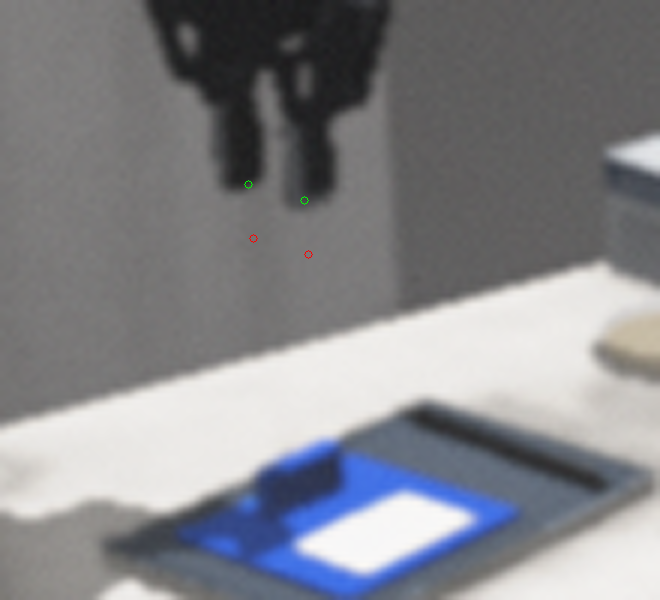

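Request:
{"fn": "send_rows", "kwargs": {
  "commands": [45,0,-1,-5,-5,-3,-1,45,0.3,-1,-10,-11,-7,-2,45,0.5,-0.8,-15,-17,-11,-3,45,0.7,-0.3,-20,-23,-15,-4,45,0.8,0.1,-26.3,-29.8,-19.2,-4.6,45,0.8,0.1,-26.3,-29.8,-19.2,-4.6,45,0.8,0.1,-26.3,-29.8,-19.2,-4.6]
}}

```text
time_s: 14.4
eef_pos: [0.5351, 0.0848, 0.1337]
ee_rot: [-2.024, -0.609, 0.357]
wrist_force: [0.3, 0.3, 0.5]
width: 0.0383
```

```bash
python3 - <<'E'
from h import *
s=arm.get_state();print(s['wrist_force'],s['width'],s['time_s'])
Rb,t=boxf();print(Rb.T@(s['eef_pos']-t))
im=cams.snapshot('wrist');cv2.imwrite('pics/u_wrist.png',im);np.savez('u.npz',pos=s['eef_pos'],rv=s['ee_rot'])
c=wcal(s['eef_pos'],s['ee_rot'])
for X in((0,-28,51),(-3,-28,51),(-5,-28,51)): print(X,proj(c,Rb@np.array(X)/1000+t))
print(proj(c,np.array([[a,b,72] for a in(-60,60) for b in(-62,62)])/1000@Rb.T+t).tolist())
for r in spotter.trace('wrist','purple_vial')[:2]:
    m=r['pixels'];ys,xs=np.nonzero(m);print(r['score'],r['point'],xs.min(),xs.max(),ys.min(),ys.max())
E
```

```text
[0.2775 0.2667 0.4755] 0.03832909695147458 14.4
[-0.0058 -0.029   0.0991]
(0, -28, 51) [[304.0732 256.5068]]
(-3, -28, 51) [[308.7638 256.5161]]
(-5, -28, 51) [[311.8908 256.5222]]
[[411.1471817193657, 212.05393136190204], [395.1164442069703, 396.1624561330367], [194.9014664759772, 211.61929911087657], [212.88724851853974, 395.8237514583777]]
0.89 [307.7, 246.5] 288 324 225 272
```

View pics/u_wrist.png

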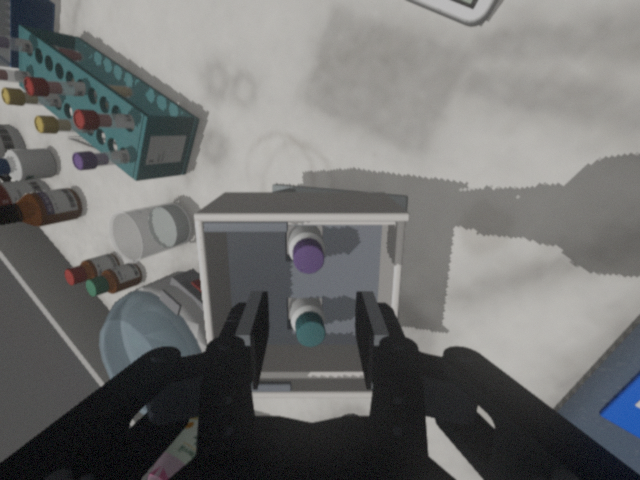

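```bash
python3 - <<'E'
from h import *
s=arm.get_state();R0=R.from_rotvec(s['ee_rot']).as_matrix()
im=cams.snapshot('scene');c=cams.calibration('scene')
o=np.array([230,130]);big=cv2.resize(im[130:270,230:390],None,fx=5,fy=5,interpolation=2)
for i,Y in enumerate((-.025,-.05,-.075,-.1,-.125)):
  for x in(-.038,.038):
    p=(proj(c,s['eef_pos']+R0@np.array([x,Y,0]))[0]-o)*5;cv2.circle(big,tuple(int(v) for v in p),4,[(0,255,0),(0,255,255),(0,0,255),(255,0,255),(255,255,0)][i],2)
cv2.imwrite('pics/v_scene.png',big)
E
```

```text
(no output)
```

View pics/v_scene.png

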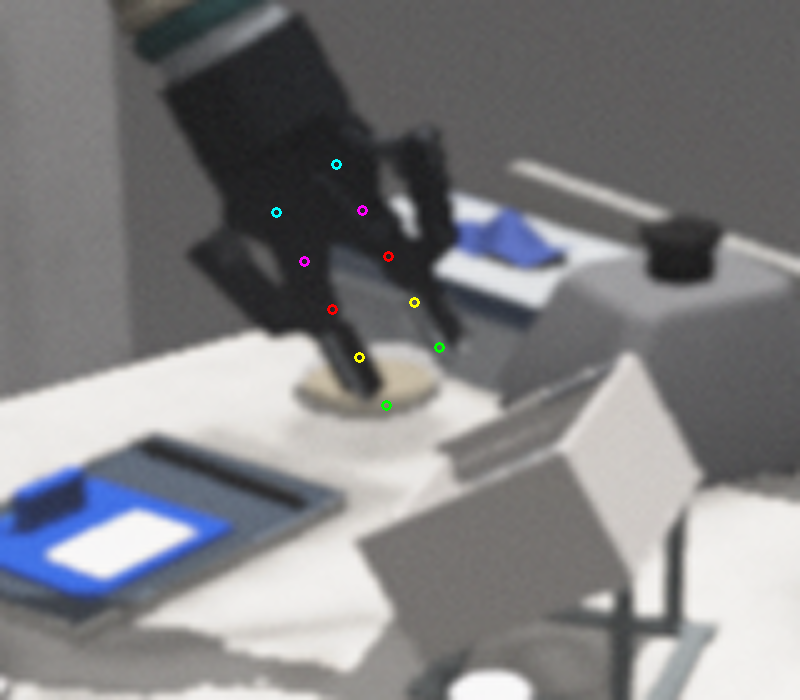

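```bash
python3 - <<'E'
from h import *
Rb,t=boxf();Rt=toolR(-Rb[:,2],-Rb[:,0])
for z in(.05,.02,.0):print(rel(t+Rb@np.array([-.0025,-.028,z]),Rt).round(2))
E
```

```text
[ 0.01  4.98 -0.3  -0.05  0.12 -0.04]
[ 0.01  7.98 -0.31 -0.05  0.12 -0.04]
[ 0.01  9.98 -0.31 -0.05  0.12 -0.04]
```

Request:
{"fn": "send_rows", "kwargs": {
  "commands": [45,0,2,-0.3,0,0,0,45,0,4,-0.3,0,0,0,45,0,5.5,-0.3,0,0,0,45,0,7,-0.3,0,0,0,45,0,7.5,-0.3,0,0,0,45,0,7.5,-0.3,0,0,0]
}}

```text
time_s: 15.3
eef_pos: [0.5579, 0.052, 0.0708]
ee_rot: [-2.024, -0.61, 0.356]
wrist_force: [0.1, -0.2, -0.3]
width: 0.0387
```

```bash
python3 - <<'E'
from h import *
s=arm.get_state();print(s['wrist_force'],s['width'],s['time_s'])
Rb,t=boxf();print(Rb.T@(s['eef_pos']-t));Rt=toolR(-Rb[:,2],-Rb[:,0])
im=cams.snapshot('wrist');cv2.imwrite('pics/w_wrist.png',im)
for z in(.0,):print(rel(t+Rb@np.array([-.0025,-.028,z]),Rt).round(2))
E
```

```text
[ 0.0786 -0.2183 -0.2678] 0.0386634760849853 15.3
[-0.0026 -0.0281  0.0246]
[-0.01  2.49 -0.02 -0.05  0.13 -0.03]
```

View pics/w_wrist.png

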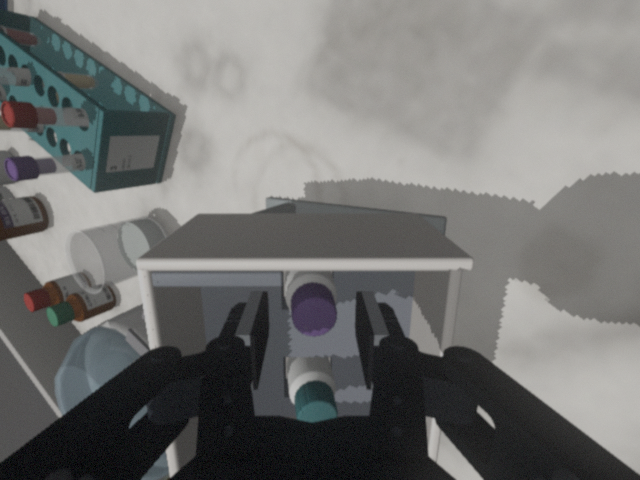

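Request:
{"fn": "send_rows", "kwargs": {
  "commands": [45,0,1,0,0,0,0,45,0,1.8,0,0,0,0,45,0,2.3,0,0,0,0,45,0,2.3,0,0,0,0]
}}

```text
time_s: 15.85
eef_pos: [0.5641, 0.0423, 0.0508]
ee_rot: [-2.024, -0.61, 0.356]
wrist_force: [0.5, 0.6, 0.1]
width: 0.0383
```

```bash
python3 - <<'E'
from h import *
s=arm.get_state();print(s['wrist_force'],s['wrist_torque'],s['width'],s['time_s'])
Rb,t=boxf();print(Rb.T@(s['eef_pos']-t))
im=cams.snapshot('wrist');cv2.imwrite('pics/x_wrist.png',im)
E
```

```text
[0.5196 0.6297 0.1136] [0.41   0.3064 0.0246] 0.03826812738217771 15.85
[-0.0027 -0.0283  0.0015]
```

View pics/x_wrist.png

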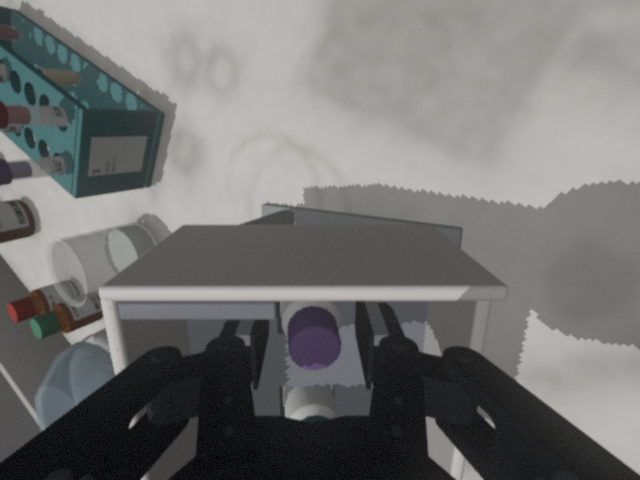

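Request:
{"fn": "send_rows", "kwargs": {
  "commands": [0,0,0,0,0,0,0,0,0,0,0,0,0,0,0,0,0,0,0,0,0,0,0,0,0,0,0,0],
  "squeeze": 30
}}

```text
time_s: 16.4
eef_pos: [0.5645, 0.0424, 0.0514]
ee_rot: [-2.024, -0.611, 0.355]
wrist_force: [-0.5, -0.2, 4.7]
width: 0.023
```

```bash
python3 - <<'E'
from h import *
s=arm.get_state();print(s['wrist_force'],s['wrist_torque'],s['width'],s['time_s'])
Rb,t=boxf();x=Rb.T@(s['eef_pos']-t);print(x);np.savez('vgrip.npz',pos=s['eef_pos'],rv=s['ee_rot'])
im=cams.snapshot('wrist');cv2.imwrite('pics/y_wrist.png',cv2.resize(im[260:440,200:420],None,fx=3,fy=3))
E
```

```text
[-0.5447 -0.1718  4.7422] [-0.0724  0.038  -0.0575] 0.023009009600385745 16.4
[-0.0022 -0.0279  0.002 ]
```

View pics/y_wrist.png

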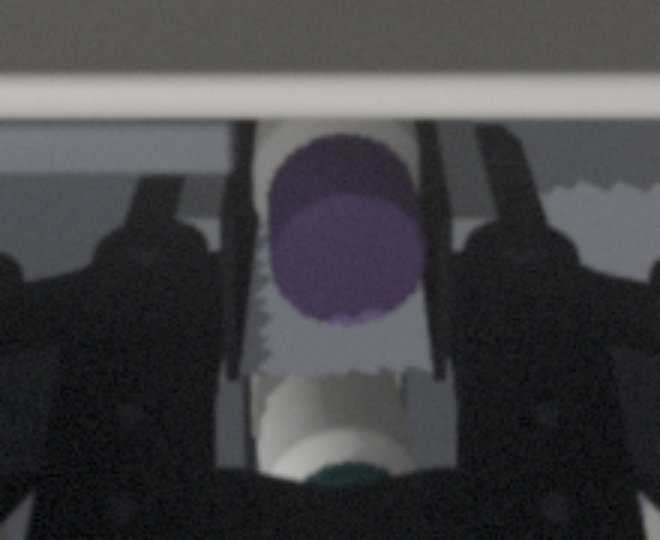

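Request:
{"fn": "send_rows", "kwargs": {
  "commands": [0,0,-0.3,0,0,0,0,0,0,-0.8,0,0,0,0,0,0,-1.6,0,0,0,0,0,0,-3,0,0,0,0],
  "squeeze": 40
}}

```text
time_s: 16.95
eef_pos: [0.5557, 0.0554, 0.0777]
ee_rot: [-2.024, -0.611, 0.356]
wrist_force: [-0.7, -0.0, 0.7]
width: 0.0225
```

```bash
python3 - <<'E'
from h import *
s=arm.get_state();print(s['wrist_force'],s['wrist_torque'],s['width'],s['time_s'])
im=cams.snapshot('wrist');cv2.imwrite('pics/z_wrist.png',cv2.resize(im[200:440,160:460],None,fx=2.5,fy=2.5))
im=cams.snapshot('top');cv2.imwrite('pics/z_top.png',cv2.resize(im[140:250,260:380],None,fx=5,fy=5,interpolation=2))
E
```

```text
[-0.6964 -0.0161  0.7382] [0.4549 0.2777 0.0191] 0.022474495668226693 16.95
```

View pics/z_wrist.png

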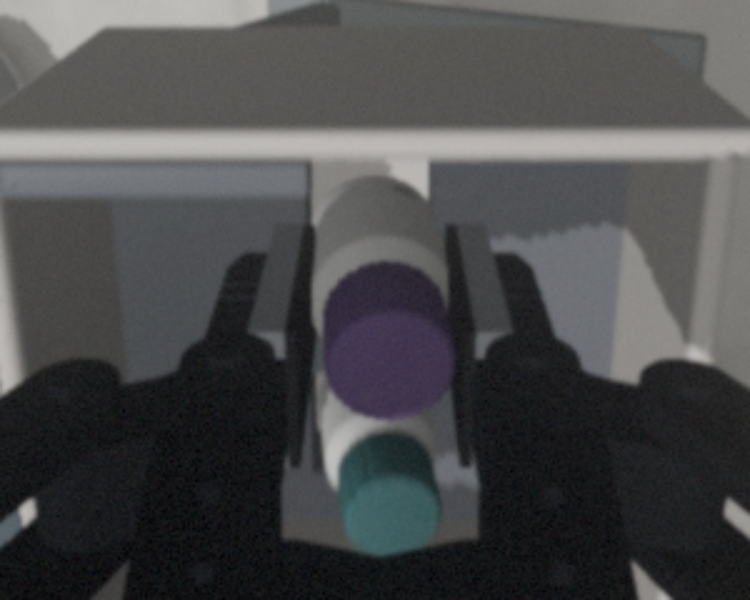

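View pics/z_top.png

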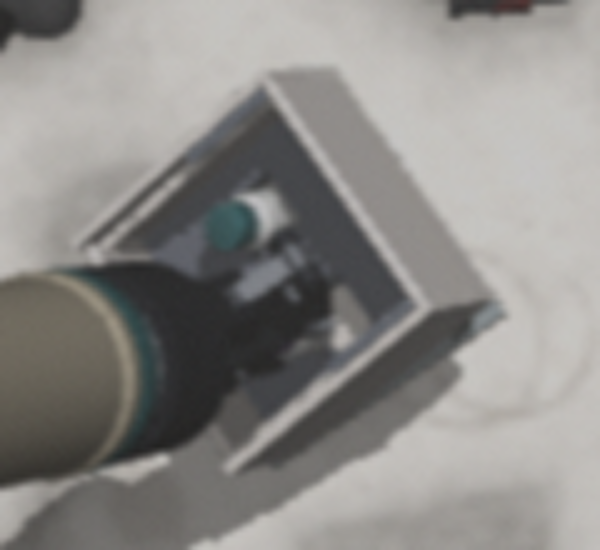

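Request:
{"fn": "send_rows", "kwargs": {
  "commands": [0,0,-2,0,0,0,0,0,0,-5,0,0,0,0,0,0,-9,0,0,0,0,0,0,-12,0,0,0,0,0,0,-13,0,0,0,0]
}}

```text
time_s: 17.68
eef_pos: [0.5208, 0.1119, 0.1927]
ee_rot: [-2.02, -0.616, 0.351]
wrist_force: [-0.1, 0.2, -0.6]
width: 0.0224
```

```bash
python3 - <<'E'
from h import *
s=arm.get_state();print(s['wrist_force'],s['width'],s['time_s'],s['eef_pos'],s['qpos'])
im=cams.snapshot('wrist');cv2.imwrite('pics/za_wrist.png',im)
ct=cams.calibration('top');print('rack',plane(ct,(405,195),.09),plane(ct,(508,160),.09))
Rt=toolR(np.array([0,0,-1.]),np.array([.907,.42,0]))
r=rel([.488,-.358,.21],Rt);print(r.round(2),np.linalg.norm(r[3:]))
E
```

```text
[-0.1342  0.2135 -0.6349] 0.02239297600897279 17.675 [0.5208 0.1119 0.1927] [-0.6778  0.5043  0.0758  2.0159  0.7293  0.7749  0.9782]
rack [ 0.5714 -0.1181  0.09  ] [ 0.6468 -0.3411  0.09  ]
[-28.85  16.96 -33.19  21.82  96.39  25.91] 102.16775368493981
```

View pics/za_wrist.png

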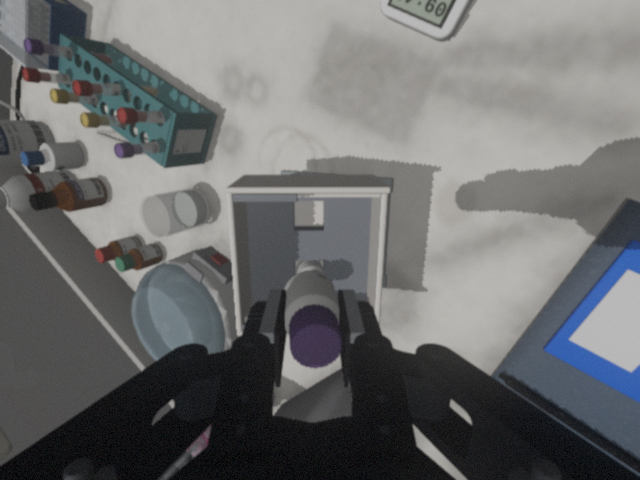

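Request:
{"fn": "send_rows", "kwargs": {
  "commands": [0,-2.6,1.5,-3.0,2,8.8,2.4,0,-5.2,3.1,-6.0,4,17.5,4.7,0,-7.9,4.6,-9.1,6,26.3,7.1,0,-10.5,6.2,-12.1,7.9,35.1,9.4,0,-13.1,7.7,-15.1,9.9,43.8,11.8,0,-15.7,9.3,-18.1,11.9,52.6,14.1,0,-18.4,10.8,-21.1,13.9,61.3,16.5,0,-21,12.3,-24.1,15.9,70.1,18.8,0,-23.6,13.9,-27.2,17.9,78.9,21.2,0,-26.2,15.4,-30.2,19.8,87.6,23.6,0,-28.85,17,-33.2,21.8,96.4,25.9,0,-28.85,17,-33.2,21.8,96.4,25.9]
}}

```text
time_s: 19.23
eef_pos: [0.4841, -0.3656, 0.2082]
ee_rot: [-1.385, 0.894, -0.893]
wrist_force: [-0.5, 0.3, 0.4]
width: 0.0225
```

```bash
python3 - <<'E'
from h import *
s=arm.get_state();print(s['wrist_force'],s['width'],s['time_s'],s['eef_pos'],s['qpos'])
Rt=toolR(np.array([0,0,-1.]),np.array([.907,.42,0]))
print(rel([.488,-.358,.21],Rt).round(2))
im=cams.snapshot('wrist');cv2.imwrite('pics/zb_wrist.png',im)
c=wcal(s['eef_pos'],s['ee_rot']);np.savez('zb.npz',pos=s['eef_pos'],rv=s['ee_rot'])
for q in('cup_tray','sample_cup'):
  for r in spotter.trace('wrist',q)[:1]:
    m=r['pixels'].astype(np.uint8); cnt=max(cv2.findContours(m,0,1)[0],key=cv2.contourArea)
    b=cv2.boxPoints(cv2.minAreaRect(cnt));print(q,r['score'],r['point'],b.round().tolist(),[plane(c,p,.016).round(4).tolist() for p in b])
im=cams.snapshot('scene');cv2.imwrite('pics/zb_scene.png',im[100:450,250:600])
E
```

```text
[-0.4974  0.2919  0.4233] 0.022451677029222687 19.225 [ 0.4841 -0.3656  0.2082] [ 0.4607  0.5731  0.2185  1.648  -0.1395  0.9365  1.1501]
[-0.53 -0.18  0.67  0.29 -0.68  0.13]
cup_tray 0.62 [317.4, 175.9] [[283.0, 118.0], [355.0, 118.0], [355.0, 228.0], [283.0, 228.0]] [[0.4235, -0.3007, 0.016], [0.4861, -0.2727, 0.016], [0.5342, -0.3703, 0.016], [0.4656, -0.4011, 0.016]]
sample_cup 0.61 [327.3, 149.6] [[319.0, 138.0], [336.0, 138.0], [336.0, 155.0], [319.0, 155.0]] [[0.4624, -0.3034, 0.016], [0.4774, -0.2966, 0.016], [0.4843, -0.3111, 0.016], [0.4691, -0.318, 0.016]]
```

View pics/zb_wrist.png

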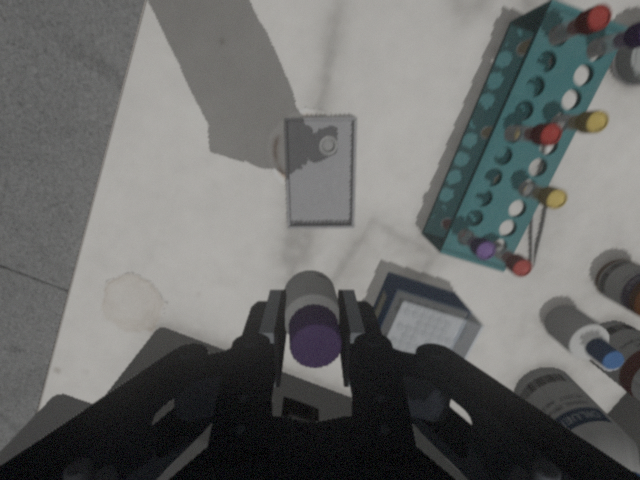

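View pics/zb_scene.png

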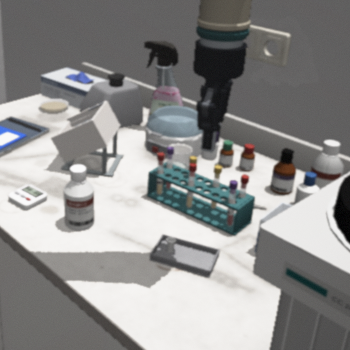

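```bash
python3 - <<'E'
from h import *
im=cv2.imread('pics/zb_wrist.png');cv2.imwrite('pics/zb2.png',cv2.resize(im[255:385,240:400],None,fx=4.5,fy=4.5,interpolation=2))
Rt=toolR(np.array([0,0,-1.]),np.array([.907,.42,0]))
for z in(.21,.06,.03):print(rel([.488,-.3595,z],Rt).round(2))
# predicted outlines for square vial, Yfoot options
c=cams.calibration('wrist');Ti=np.linalg.inv(c['T_tool_cam'])
def pt(x,y,z):
    q=Ti@[x,y,z,1];return np.array([c['fx']*q[0]/q[2]+c['cx'],c['fy']*q[1]/q[2]+c['cy']])
a=np.linspace(0,2*np.pi,60)
for yf in(-.003,-.007,-.010):
  F=np.array([pt(.0125*np.cos(t),yf,.0125*np.sin(t)) for t in a]);C=np.array([pt(.0105*np.cos(t),yf-.046,.0105*np.sin(t)) for t in a])
  print(yf,'foot rows',F[:,1].min(),'cols',F[:,0].min(),F[:,0].max(),'cap rows',C[:,1].min(),C[:,1].max(),'cols',C[:,0].min(),C[:,0].max())
E
```

```text
[ 0.26 -0.14 -0.14  0.05  0.11 -0.11]
[ 0.29 14.86 -0.12  0.05  0.11 -0.11]
[ 0.29 17.86 -0.12  0.05  0.11 -0.11]
-0.003 foot rows 263.2571039626895 cols 287.7908902605078 337.602206561277 cap rows 313.64628037310524 361.8386659573516 cols 285.3512043285633 340.7812599780313
-0.007 foot rows 266.2930214330406 cols 287.2730062734931 338.16969497395837 cap rows 319.20747572074976 368.50474567942933 cols 284.5893171932476 341.63082819226213
-0.01 foot rows 268.6601486335539 cols 286.8695364543117 338.6118106636829 cap rows 323.60063944449007 373.75789644591043 cols 283.98818304068567 342.30114414034904
```

View pics/zb2.png

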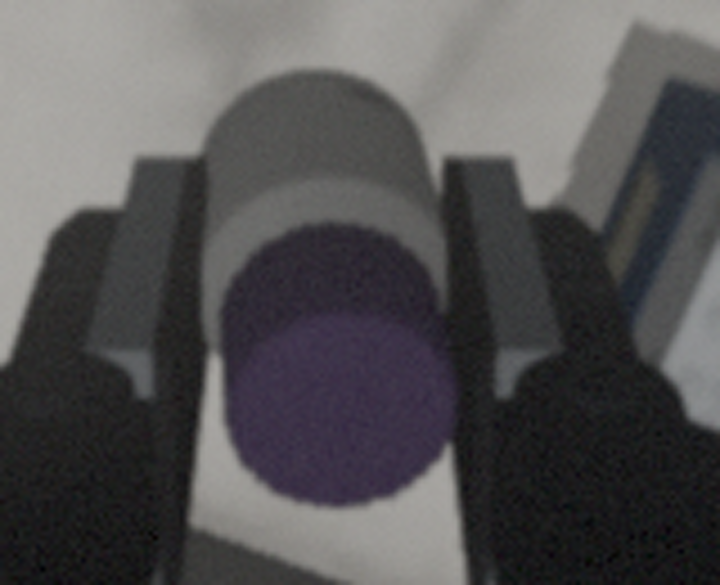

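```bash
python3 - <<'E'
from h import *
s=arm.get_state();R0=R.from_rotvec(s['ee_rot']).as_matrix()
im=cams.snapshot('scene');c=cams.calibration('scene')
o=np.array([425,190]);k=8;big=cv2.resize(im[190:265,425:500],None,fx=k,fy=k,interpolation=2)
a=np.linspace(0,2*np.pi,40)
for (x,yf),col in (((0,-.005),(0,255,0)),((.008,.007),(0,0,255))):
  for rr,dy in((.0125,0),(.0105,-.046)):
    P=np.array([s['eef_pos']+R0@np.array([x+rr*np.cos(t),yf+dy,rr*np.sin(t)]) for t in a])
    cv2.polylines(big,[((proj(c,P)-o)*k).astype(int)],True,col,1)
cv2.imwrite('pics/zc.png',big)
for r in spotter.trace('scene','purple_vial')[:2]:
    m=r['pixels'];ys,xs=np.nonzero(m);print(r['score'],r['point'],xs.min(),xs.max(),ys.min(),ys.max())
E
```

```text
0.63 [459.9, 252.8] 451 468 233 258
```

View pics/zc.png

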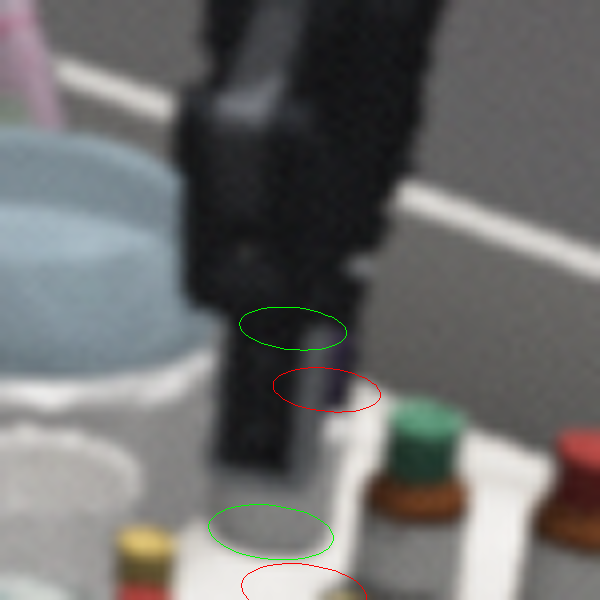

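Request:
{"fn": "send_rows", "kwargs": {
  "commands": [0,0.2,3,-0.1,0,0,0,0,0.2,7,-0.1,0,0,0,0,0.2,11,-0.1,0,0,0,0,0.2,15,-0.1,0,0,0,0,0.2,18,-0.1,0,0.1,-0.1,0,0.2,18.5,-0.1,0,0.1,-0.1,0,0.2,18.5,-0.1,0,0.1,-0.1]
}}

```text
time_s: 20.4
eef_pos: [0.4892, -0.3583, 0.0249]
ee_rot: [-1.385, 0.882, -0.884]
wrist_force: [-0.4, 0.2, -0.0]
width: 0.0229
```

```bash
python3 - <<'E'
from h import *
s=arm.get_state();print(s['wrist_force'],s['width'],s['time_s'],s['eef_pos'])
Rt=toolR(np.array([0,0,-1.]),np.array([.907,.42,0]));print(rel([.4875,-.3585,.01],Rt).round(2))
im=cams.snapshot('wrist');cv2.imwrite('pics/zd_wrist.png',im)
im=cams.snapshot('scene');cv2.imwrite('pics/zd_scene.png',cv2.resize(im[290:390,380:500],None,fx=6,fy=6,interpolation=2))
E
```

```text
[-0.4075  0.1657 -0.011 ] 0.02285606383018001 20.4 [ 0.4892 -0.3583  0.0249]
[-0.05  1.49 -0.16 -0.01  0.12  0.08]
```

View pics/zd_wrist.png

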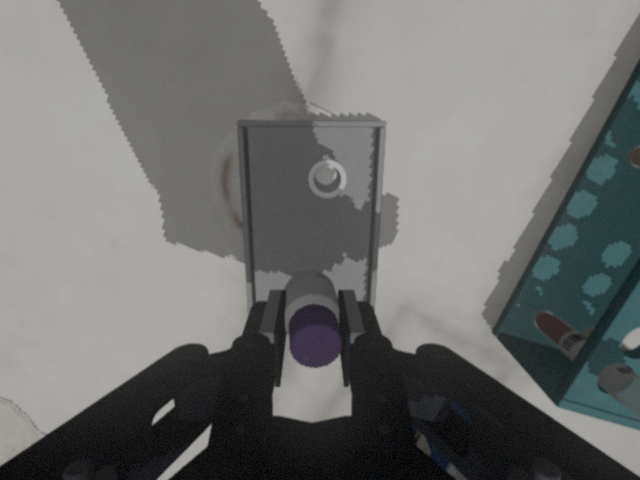

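View pics/zd_scene.png

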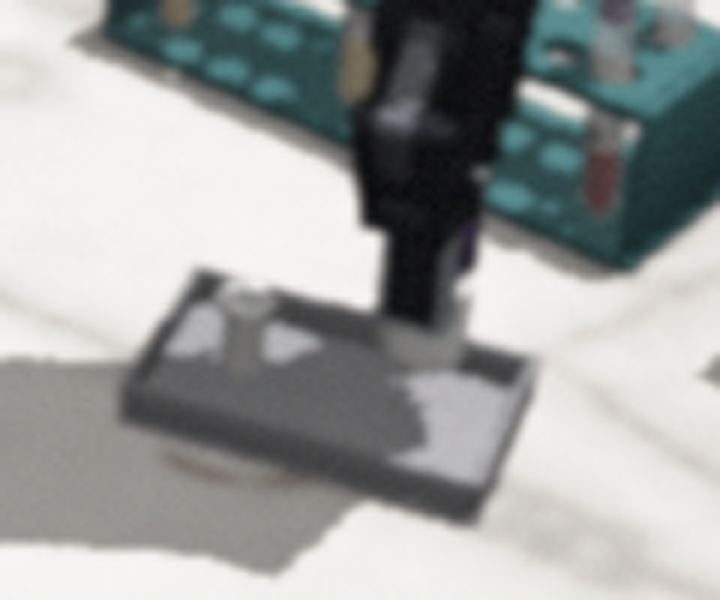

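Request:
{"fn": "send_rows", "kwargs": {
  "commands": [0,0,0.8,-0.1,0,0,0,0,0,1.6,-0.15,0,0.1,0.1,0,0,2.0,-0.15,0,0.1,0.1,0,0,2.0,-0.15,0,0.1,0.1]
}}

```text
time_s: 21.0
eef_pos: [0.488, -0.3595, 0.0052]
ee_rot: [-1.383, 0.884, -0.885]
wrist_force: [0.5, 0.6, -1.0]
width: 0.0229
```

Request:
{"fn": "send_rows", "kwargs": {
  "commands": [0,0,0.15,0,0,0,0,0,0,0.2,0,0,0,0]
}}

```text
time_s: 21.25
eef_pos: [0.4879, -0.3595, 0.0032]
ee_rot: [-1.383, 0.884, -0.885]
wrist_force: [0.3, 0.1, 0.0]
width: 0.0227
```

Request:
{"fn": "send_rows", "kwargs": {
  "commands": [0,0,0.15,0,0,0,0,0,0,0.2,0,0,0,0]
}}

```text
time_s: 21.5
eef_pos: [0.488, -0.3594, 0.0011]
ee_rot: [-1.383, 0.884, -0.885]
wrist_force: [-0.1, 0.1, -0.1]
width: 0.0228
```

Request:
{"fn": "send_rows", "kwargs": {
  "commands": [0,0,0.12,0,0,0,0,0,0,0.15,0,0,0,0]
}}

```text
time_s: 21.75
eef_pos: [0.4879, -0.3594, -0.0005]
ee_rot: [-1.383, 0.884, -0.885]
wrist_force: [0.2, -0.7, 0.5]
width: 0.0225
```

```bash
python3 - <<'E'
from h import *
s=arm.get_state();print(s['wrist_force'],s['wrist_torque'],s['width'],s['time_s'],s['eef_pos'])
im=cams.snapshot('wrist');cv2.imwrite('pics/ze_wrist.png',cv2.resize(im[100:400,180:460],None,fx=2.4,fy=2.4))
im=cams.snapshot('scene');cv2.imwrite('pics/ze_scene.png',cv2.resize(im[310:390,390:490],None,fx=7,fy=7,interpolation=2))
E
```

```text
[ 0.2005 -0.6958  0.457 ] [-0.0049 -0.0228 -0.0133] 0.022465272278555604 21.75 [ 0.4879 -0.3594 -0.0005]
```

View pics/ze_scene.png

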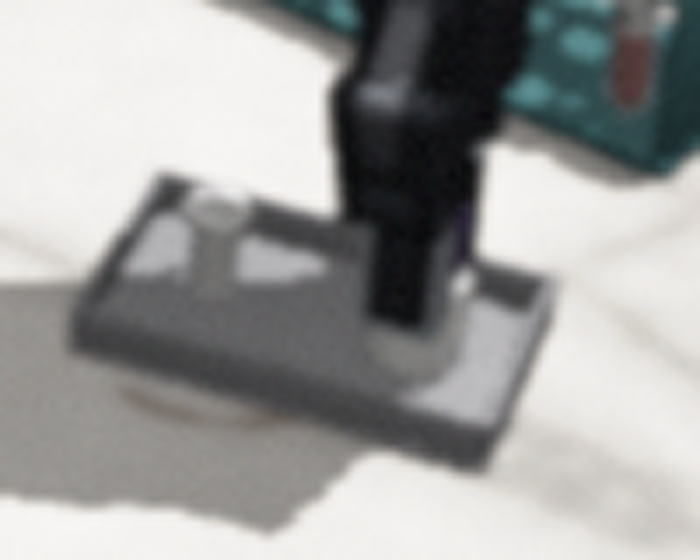

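View pics/ze_wrist.png

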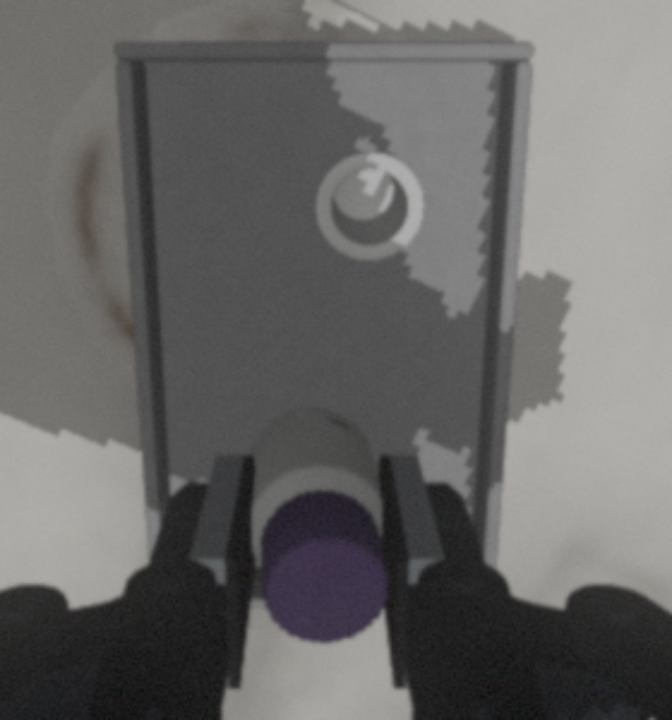

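Request:
{"fn": "send_rows", "kwargs": {
  "commands": [0,0,0.1,0,0,0,0,0,0,0.12,0,0,0,0]
}}

```text
time_s: 22.1
eef_pos: [0.488, -0.3595, -0.0014]
ee_rot: [-1.383, 0.884, -0.885]
wrist_force: [-0.6, 1.0, 3.3]
width: 0.0225
```

Request:
{"fn": "send_rows", "kwargs": {
  "commands": [0,0,0.1,0,0,0,0,0,0,0.12,0,0,0,0]
}}

```text
time_s: 22.35
eef_pos: [0.4881, -0.3597, -0.0015]
ee_rot: [-1.383, 0.883, -0.886]
wrist_force: [-2.1, 0.8, 10.1]
width: 0.0224
```

Request:
{"fn": "send_rows", "kwargs": {
  "commands": [0,0,-0.1,0,0,0,0,32,0,-0.1,0,0,0,0,40,0,-0.1,0,0,0,0,45,0,-0.1,0,0,0,0,45,0,-0.1,0,0,0,0]
}}

```text
time_s: 22.98
eef_pos: [0.488, -0.3597, -0.0007]
ee_rot: [-1.383, 0.883, -0.885]
wrist_force: [0.1, -0.3, -0.2]
width: 0.0382
```

```bash
python3 - <<'E'
from h import *
s=arm.get_state();print(s['wrist_force'],s['width'],s['time_s'],s['eef_pos'])
im=cams.snapshot('wrist');cv2.imwrite('pics/zf_wrist.png',cv2.resize(im[100:400,180:460],None,fx=2,fy=2))
E
```

```text
[ 0.0992 -0.2879 -0.2217] 0.03815781997378484 22.975 [ 0.488  -0.3597 -0.0007]
```

View pics/zf_wrist.png

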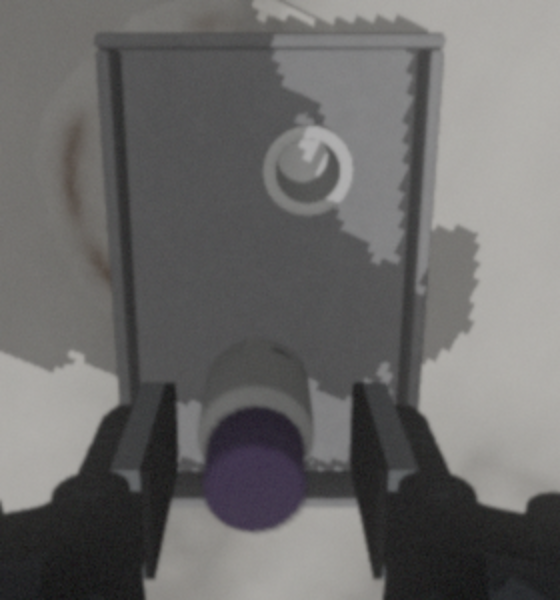

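Standing free. Retreat straight up.

Request:
{"fn": "send_rows", "kwargs": {
  "commands": [45,0,-1.5,0,0,0,0,45,0,-4,0,0,0,0,45,0,-8,0,0,0,0,45,0,-14,0,0,0,0,45,0,-17,0,0,0,0,45,0,-17,0,0,0,0]
}}

```text
time_s: 23.78
eef_pos: [0.4896, -0.361, 0.1734]
ee_rot: [-1.383, 0.878, -0.891]
wrist_force: [0.6, 0.3, -1.1]
width: 0.0385
```

```bash
python3 - <<'E'
from h import *
s=arm.get_state();print(s['wrist_force'],s['time_s'],s['eef_pos'])
cv2.imwrite('pics/zg_wrist.png',cams.snapshot('wrist'));cv2.imwrite('pics/zg_top.png',cams.snapshot('top'))
im=cams.snapshot('scene');cv2.imwrite('pics/zg_scene.png',cv2.resize(im[190:390,200:500],None,fx=2.6,fy=2.6,interpolation=2))
E
```

```text
[ 0.6327  0.3409 -1.0655] 23.775 [ 0.4896 -0.361   0.1734]
```

View pics/zg_wrist.png

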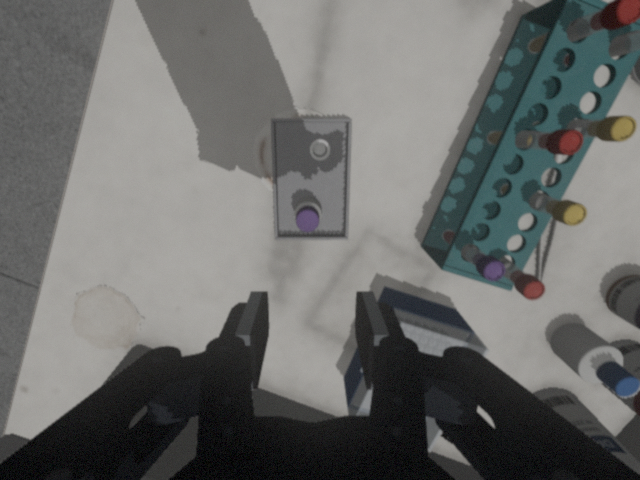

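View pics/zg_top.png

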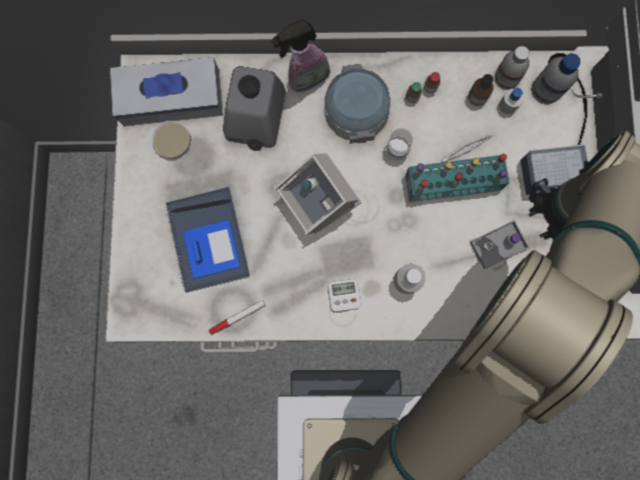

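View pics/zg_scene.png

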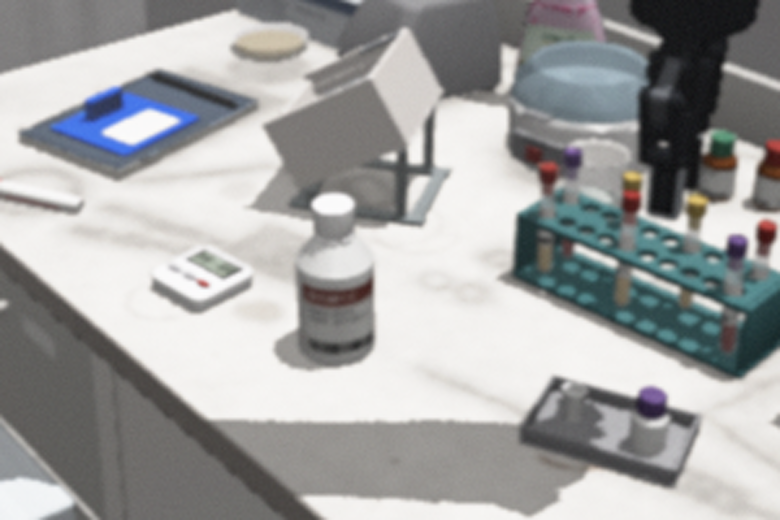

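```bash
python3 -c "
from workcell import arm
print(arm.get_state()['time_s']);print(arm.job_done())"
```

```text
23.925
the job is handed in; nothing more can be done
None
```

The job is done and handed in at 23.9 s, inside the 50 s limit. I gripped the lid by its bar, tipped the low end over the lip and slid it 60 mm down the slope. I then lifted it off and laid it flat on the log book, underside down, releasing it at about 5 N of contact. The purple-capped vial, from the right pocket, now stands upright in the free end of the grey tray and was released after touching down.

**Last checks:** the final top, scene and wrist pictures, taken with the gripper clear of everything, show:
- The lid is flat on the log book and clear of the pen.
- The purple vial is upright in the tray, and the sample cup is still standing in it.
- The teal vial is still in its pocket.
- The pen, bottle, timer and tray look unmoved.
- The highest wrist force in the readings I took was about 10 N, when the vial touched down.

**What disagreed:**
- The fingertips really end about 25 mm behind the reported TCP. My first grasp therefore closed above the bar without touching anything. I measured the offset in the pictures and allowed for it from then on.
- The lid touched down about 2 mm lower than I had calculated.
- The vial sat about 3 mm off-centre in the grip.

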